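# Uncap a culture chamber and set it square on the stage

### The arm

A 7-joint arm with a two-finger parallel gripper is mounted at the origin on the work surface. World frame = base frame: x ahead of the robot, y to its left, z up, the work surface at z = 0. Lengths are in mm, angles in rad, forces in N, time in s.
With the tool pointing down it reaches from about 400 to 900 mm from the base axis. Payload 5.5 kg.
Tool frame: the origin (TCP) lies between the finger pads; the fingertips stand arm.tcp_to_tips ahead of it and the grasp point (between the pads) lies 2 mm behind it (arm.tcp_to_tips is the distance from the TCP to the fingertips, in mm); z points along the fingers, y is the direction in which the jaws open and shut (so a half turn about z gives the same grasp; the last joint's range is limited). The gripper opens to 92 mm and grips with 3 to 60 N. Pads are 19 mm wide; open, the fingers measure 130 mm over their backs; the gripper's body (75 mm by 190 mm) begins 47 mm behind the grasp point.
Start: joints at [1.559, 0.501, -0.427, 1.55, 0.221, 1.138, -0.21], TCP at [176.413, -625.602, 243.729] pointing down, gripper open.
Joint ranges: [-2.88, 2.88], [-0.31, 2.03], [-1.54, 1.56], [0.2, 2.42], [-1.41, 4.55], [0.19, 2.02], [-2.57, 2.57]. Speed limits (rad/s): [2.57, 2.57, 3.14, 3.14, 3.14, 3.14, 3.14].

### API

Orientations are given as a rotation vector (axis times angle).
In Python, from station import arm gives the robot as it stands.
- The arm moves only by the tool move_arm, never from a script. Its argument "plan" is a list that holds one entry, the list of rows, each a list of 6 numbers: the shift along the world's x, y, z in mm, then the turn, a rotation vector about the world's x, y, z in degrees. In form: [[[x, y, z, rx, ry, rz], ...]]. A call has 1 to 10 rows; each row shifts and turns the commanded pose from where the row before left it; what a row does not reach is not made up. A row lasts 1/12 s, in which the tool goes at most 41.7 mm and 7.16 degrees, less where a joint would pass 70% of its speed; a pose out of reach is approached as far as the arm can. A call is refused whole if a number of a shift passes 41.7 or a number of a turn 7.16, either way. A call with a gripper value outside its range is refused whole. "hand" is the finger opening in mm, from 0 to 91.8, set as the call begins (left out, the last holds). The fingers move at their own pace and stop on an object; "newtons" is the grip in N (left out, the last holds). Time passes only in rows, so rows that do not move let the fingers close. It gives the time, the measured TCP pose, the force and the opening at its end, in the units of the state.
- arm.read_state(): the state, without advancing time (a new reading comes with each control period).
- arm.grab_frame(name): name is "side" or "top" or "wrist"; returns a dict with "pixels" (384x512x3 uint8, red, green, blue), "intrinsics" (3x3 intrinsics, pixels), "eye" and "orientation" of the camera in the world; the wrist camera has in their place "mount" (4x4, takes a point from camera to tool coordinates, whose origin is the TCP and whose axes are the flange's). Camera axes: x right, y down, z forward; pixel columns grow to the right and rows downward; lengths in mm; the calibration is good to about 2 mm. A picture is of the moment at which its call begins: read the wrist's pose just before it. There is no depth.
- arm.close_job(): hands the job in, once; it reports no verdict.
The state is a dict: "t": time; "joint_pos": joint angles; "joint_velocities": joint speeds; "tau": joint torques, N m; "tool_pos": TCP position; "tcp_rot": TCP orientation; "contact_force": force on the tool from outside, world axes, zero at the start; "torque": the same for the moment, N m; "finger_gap": finger opening in mm.
Only numpy, scipy, OpenCV 4.12 (cv2) and the standard library are available. Lean on these libraries where they do the work, as an engineer would, in place of code of your own. Each camera call takes 0.05 s, during which the arm holds its last target.

### The job

Lift the blue lid off the culture chamber on the stage and seat it flat and right way up on the floor of the red lid dock; its end cheeks leave no room for fingers at the lid's ends, so put the lid down on the green pad on the way and take it again by its long sides. Then push the open chamber square and flush against both fences of the stage's corner. Lower the lid gently without dropping it, never set it on the bare bench, keep the chamber level, and leave everything else on the bench where it stands.

Things in the scene. Friction and masses are not known exactly. Their poses are not given: they have to be found in the camera images.
- lid: loose blue rectangular lid, 60 (x) x 36 (y) x 20 mm (z), 40 g, hollow and open below (walls 2 mm, inside 17 mm deep). Origin: centre of its underside (the skirt's lower edge). Starts on the chamber, its underside 19 mm above the chamber's underside, x along the chamber's x; there only its two short ends (60 mm apart) are free for fingers
- chamber: loose chamber on the stage, 280 g: slippery white base 96 (x) x 70 (y) x 14 mm; clear open well 50 x 26 mm, rim 36 mm above the underside, carries the lid; two upright aluminium plates beside the lid's long sides (62 mm long, y = 25 to 33 mm either side) rise to 48 mm, 9 mm above the lid's top. Origin: centre of the underside; x starts within 0.3 rad of the stage's x
- stage: fixed dark plate 205 x 165 mm, top at z = 12 mm; aluminium fences 16 mm higher on its +x side (inner face x = 85 mm) and +y side (inner face y = 65 mm); white tower 30 x 30 x 84 mm behind their corner (x = 100, y = 80 mm). Origin: near the plate's centre, at bench level. Chamber flush in the corner: its origin at x = 37, y = 30, z = 12 mm here, axes parallel
- dock: fixed red lid dock: base 90 (x) x 56 (y) mm, floor 8 mm above the bench; at both x ends a cheek (40 mm wide, inner faces x = +/-34 mm) rises to 48 mm; four corner lips 5 mm above the floor (x 19 to 33 mm, inner faces y = +/-22 mm); long sides open between lips. Origin: centre of the underside. Lid seated: its origin at x = 0, y = 0, z = 8 mm, long axis along x, either way round
- pad: fixed green clean pad, 120 x 120 mm, 4 mm thick, origin at the centre of its underside
- vial: bystander: small amber glass vial, 26 mm diameter, 50 mm tall, standing beside one end of the dock; loose, origin at the centre of its underside
- jar: bystander: clear jar with orange cap, 32 mm diameter, 45 mm tall, standing on the robot's side of the stage; loose, origin at the centre of its underside
- pot: bystander: small white pot with yellow cap, 30 mm diameter, 45 mm tall, standing beside the pad; loose, origin at the centre of its underside
- reagent: bystander: clear bottle with blue cap, 62 mm diameter, 150 mm tall; loose, origin at the centre of its underside
- amber: bystander: amber bottle with white cap, 54 mm diameter, 120 mm tall; loose, origin at the centre of its underside
There are look-alikes about, which are no part of the job. What is meant by the lid is not pink or turquoise, and is the smaller of those in its own colour.

How it is judged:
By the outcome, as a careful person would: the job done as asked, in the order asked, and still so for the second after the job is handed in, with the robot touching nothing.
It also fails if it takes over 72 s, if anything falls off the work surface, if the arm or the gripper's body presses on something with over 40 N, if the wrist force passes 120 N, or if a joint passes its speed limit or range.

## Working session

There is one attempt and no reset: what is moved stays moved. The work goes in short steps, Python scripts to look and compute and a tool call to move; the robot and the scene stay as the last step left them, time stands still between calls to the robot, and variables do not carry over. Pictures are saved under pics/ and viewed, and the job is handed in when it is done.

Besides the shell and the picture viewer there is one more tool, called as name(argument=value, ...) on one line, values as JSON. move_arm: Moves the arm, as the interface text tells. Its arguments: {"type":"object","properties":{"plan":{"type":"array"},"hand":{"type":"number"},"newtons":{"type":"number"}},"required":["plan"]}

```bash
ls -la && mkdir -p pics && cat > h.py <<'E'
import numpy as np, cv2
from station import arm
def grab(n, f):
    st=arm.read_state(); d=arm.grab_frame(n)
    cv2.imwrite(f'pics/{f}.png', d['pixels'][:,:,::-1]); 
    np.savez(f'pics/{f}.npz', tp=st['tool_pos'], tr=st['tcp_rot'], **{k:np.array(v) for k,v in d.items()})
    return d,st
E
python3 - <<'E'
from h import *
st=arm.read_state(); print(st); print(arm.tcp_to_tips)
for n in ['side','top','wrist']:
    d,s=grab(n,n+'0')
    print(n,{k:np.round(np.array(v),4).tolist() for k,v in d.items() if k!='pixels'})
E
```

```text
total 12
drwxr-xr-x  3 agent agent 4096 Dec  6 09:41 .
drwxr-xr-x 23 root  root  4096 Dec  6 09:41 ..
drwxr-xr-x  2 agent agent 4096 Dec  6 09:41 pics
{'t': 0.0, 'joint_pos': array([ 1.55920794,  0.50186822, -0.42675826,  1.55142601,  0.22077881,
        1.13830598, -0.21027045]), 'joint_velocities': array([-0.00018548, -0.00039012,  0.00064342,  0.00066558, -0.00119186,
       -0.00086274, -0.00120674]), 'tau': array([ 3.60045715e-04, -5.66601241e+01, -5.81639349e+00, -2.79123992e+01,
       -6.86700060e-02,  3.09886923e-02,  1.96968408e-04]), 'tool_pos': array([ 176.1362127 , -624.99247953,  242.67262241]), 'tcp_rot': array([-3.11004696e+00, -4.30077916e-01,  3.02055796e-04]), 'contact_force': array([-0.27011414, -0.12510693,  0.06553789]), 'torque': array([-0.0674663 ,  0.01945652,  0.00229803]), 'finger_gap': 91.69519511525806}
17.0
side {'intrinsics': [[467.5972, 0.0, 261.6544], [0.0, 467.5972, 188.2994], [0.0, 0.0, 1.0]], 'eye': [390.8253, 1043.4222, 865.0578], 'orientation': [-0.123, 2.7586, -1.3882]}
top {'intrinsics': [[419.6907, 0.0, 260.3546], [0.0, 419.6907, 188.0767], [0.0, 0.0, 1.0]], 'eye': [324.6903, -33.3502, 1147.5296], 'orientation': [-2.1415, 2.1744, -0.193]}
wrist {'intrinsics': [[320.76, 0.0, 257.6945], [0.0, 320.76, 191.4759], [0.0, 0.0, 1.0]], 'mount': [[-0.0001, -0.9568, -0.2907, 79.1589], [1.0, -0.0001, -0.0001, -0.2712], [0.0001, -0.2907, 0.9568, -140.9162], [0.0, 0.0, 0.0, 1.0]]}
```

View pics/top0.png

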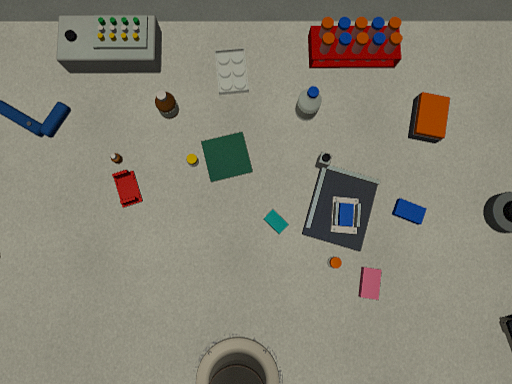

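View pics/side0.png

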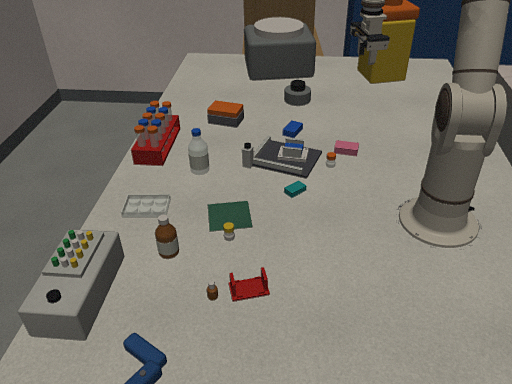

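View pics/wrist0.png

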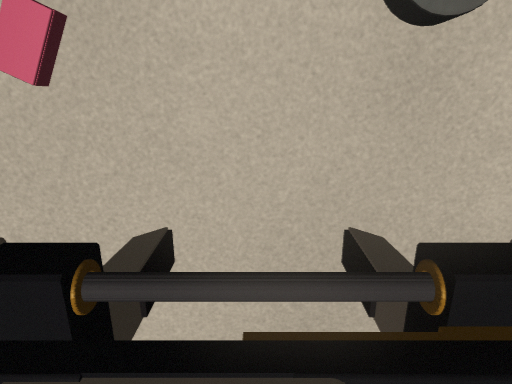

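Candidates for the lid in the top view are blue on the chamber (347,214), blue on the bench (409,211), pink (371,283) and turquoise (276,221). I'll check them in close crops.

```bash
cat >> h.py <<'E'
from scipy.spatial.transform import Rotation as R
def cam(f):
    z=np.load(f'pics/{f}.npz')
    if 'mount' in z:
        T=np.eye(4);T[:3,:3]=R.from_rotvec(z['tr']).as_matrix();T[:3,3]=z['tp'];M=T@z['mount'];return z['intrinsics'],M[:3,3],M[:3,:3],z['pixels']
    o=z['orientation']; return z['intrinsics'],z['eye'],R.from_rotvec(o).as_matrix(),z['pixels']
def cast(f,uv,h):
    K,e,Rm,_=cam(f); uv=np.atleast_2d(uv).astype(float)
    d=np.c_[uv,np.ones(len(uv))]@np.linalg.inv(K).T@Rm.T
    return e+d*((h-e[2])/d[:,2])[:,None]
def proj(f,P):
    K,e,Rm,_=cam(f); p=(np.atleast_2d(P)-e)@Rm@K.T; return p[:,:2]/p[:,2:]
def crop(f,x0,y0,x1,y1,s,o):
    im=cv2.imread(f'pics/{f}.png')[y0:y1,x0:x1]; cv2.imwrite(f'pics/{o}.png',cv2.resize(im,None,fx=s,fy=s,interpolation=cv2.INTER_CUBIC))
E
python3 - <<'E'
from h import *
crop('top0',290,140,440,250,5,'c1'); crop('top0',90,110,260,220,4.5,'c2')
px=cam('top0')[3]; hsv=cv2.cvtColor(px,cv2.COLOR_RGB2HSV)
def blobs(name,lo,hi,h,mina=20):
    m=cv2.inRange(hsv,lo,hi); c,_=cv2.findContours(m,cv2.RETR_EXTERNAL,cv2.CHAIN_APPROX_NONE)
    for k in c:
        if cv2.contourArea(k)<mina: continue
        (u,v),wh,a=cv2.minAreaRect(k); P=cast('top0',k[:,0,:],h)[:,:2].astype(np.float32); r=cv2.minAreaRect(P)
        print(name,h,'px',round(u),round(v),'world c',np.round(r[0],1),'wh',np.round(r[1],1),'ang',round(r[2],1))
blobs('blue',(105,150,60),(125,255,255),51)
blobs('red',(0,180,60),(5,255,255),8); blobs('red',(175,180,60),(180,255,255),8)
blobs('green',(70,80,30),(88,255,120),4)
blobs('turq',(82,150,100),(95,255,255),20)
blobs('orange',(5,180,120),(15,255,255),45)
blobs('yellow',(20,150,120),(32,255,255),45)
blobs('brown',(5,100,20),(18,255,100),50)
E
```

```text
blue 51 px 346 214 world c [ 415.7 -291.3] wh [36.5 58.7] ang 84.3
blue 51 px 410 211 world c [ 422.3 -462.5] wh [75.2 45.3] ang 67.0
blue 51 px 33 118 world c [686.5 538.5] wh [176.   89.2] ang 88.6
blue 51 px 312 92 world c [ 754.9 -215.9] wh [30.5 25.9] ang 89.6
blue 51 px 379 38 world c [ 913.  -409.7] wh [30.1 32.5] ang 44.7
blue 51 px 345 38 world c [ 912.3 -313. ] wh [31.1 33.5] ang 70.0
blue 51 px 378 22 world c [ 960.  -408.4] wh [31.8 30.5] ang 89.9
blue 51 px 344 22 world c [ 960. -314.] wh [31.7 30.4] ang 89.9
red 8 px 127 187 world c [502.5 294.7] wh [94.9 56.4] ang 18.1
red 8 px 350 28 world c [ 964.3 -340.6] wh [14.3 25.5] ang 61.3
red 8 px 334 29 world c [ 962.7 -292.5] wh [15.5 23.7] ang 56.2
red 8 px 355 46 world c [ 910.1 -352.8] wh [262.3 123.8] ang 89.8
green 4 px 226 156 world c [586.8  23.6] wh [115.7 117.7] ang 13.6
turq 20 px 276 221 world c [ 402.5 -108.7] wh [56.8 32.5] ang 44.0
orange 45 px 336 262 world c [ 292.2 -260.3] wh [23.6 25.8] ang 87.6
orange 45 px 433 114 world c [ 689.3 -548.2] wh [ 78.6 116.9] ang 78.0
orange 45 px 396 37 world c [ 917.7 -460.5] wh [29.2 30.3] ang 89.9
orange 45 px 362 38 world c [ 916.6 -364.7] wh [31.4 33.6] ang 87.0
orange 45 px 328 38 world c [ 916.6 -268. ] wh [31.2 33.5] ang 87.7
orange 45 px 395 22 world c [ 963.4 -460.7] wh [28.8 31.1] ang 86.4
orange 45 px 362 22 world c [ 963.5 -364.3] wh [31.7 30.6] ang 89.9
orange 45 px 328 22 world c [ 963.6 -267.1] wh [31.6 30.5] ang 89.9
yellow 45 px 192 158 world c [571.7 114.7] wh [24.7 24. ] ang 0.3
brown 50 px 117 159 world c [572.8 310.7] wh [26.2 22.5] ang 53.3
brown 50 px 421 120 world c [ 673.2 -510. ] wh [137.2  66.3] ang 20.0
brown 50 px 165 103 world c [726.  186.1] wh [51.8 51.9] ang 27.7
brown 50 px 325 46 world c [ 888.  -256.5] wh [32.8 39.5] ang 68.5
brown 50 px 391 34 world c [ 925.7 -445.8] wh [40.9 81.7] ang 89.6
```

View pics/c1.png

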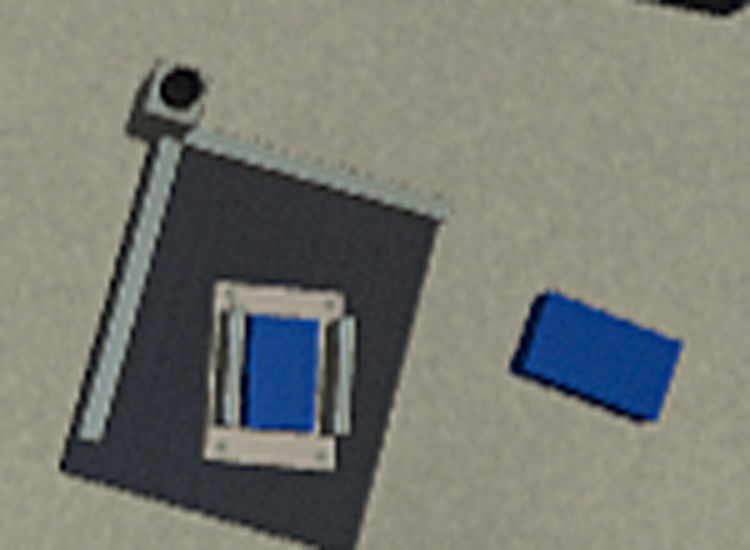

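View pics/c2.png

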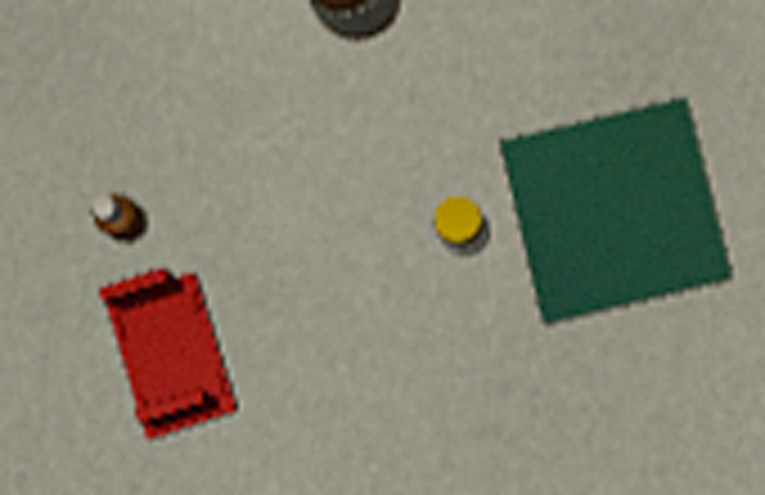

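The lid is the blue piece on the chamber at (347,214), measuring about 59x36 mm. The blue piece on the bench at (409,211) is bigger. Next I'll move the wrist camera over the stage.

move_arm(plan=[[[24,33,0,0,0,6.9],[24,33,0,0,0,6.9],[24,33,0,0,0,6.9],[24,33,0,0,0,6.9],[24,33,0,0,0,6.9],[24,33,0,0,0,6.9],[24,33,0,0,0,6.9],[24,33,0,0,0,6.9],[24,33,0,0,0,6.9],[24,33,0,0,0,6.9]]], hand=91)

```text
t: 0.98
tool_pos: [417.0, -293.9, 243.8]
tcp_rot: [2.315, 2.124, -0.001]
contact_force: [-0.1, -1.2, -0.3]
finger_gap: 90.8
```

move_arm(plan=[[[0,0,0,0,0,0],[0,0,0,0,0,0],[0,0,0,0,0,0]]])

```text
t: 1.23
tool_pos: [416.0, -295.9, 243.5]
tcp_rot: [-2.321, -2.116, 0.001]
contact_force: [-0.0, -1.1, 0.7]
finger_gap: 90.9
```

```bash
cat >> h.py <<'E'
def pose():
    s=arm.read_state(); M=R.from_rotvec(s['tcp_rot']).as_matrix()
    print('t',round(s['t'],2),'tcp',np.round(s['tool_pos'],1),'xang',round(np.degrees(np.arctan2(M[1,0],M[0,0])),2),'zax',np.round(M[:,2],3),'F',np.round(s['contact_force'],1),'gap',round(s['finger_gap'],1),'j',np.round(s['joint_pos'],2))
E
python3 - <<'E'
from h import *
pose(); grab('wrist','w1'); pose()
E
```

```text
t 1.23 tcp [ 416.  -295.9  243.5] xang 84.71 zax [-0.001 -0.    -1.   ] F [-0.  -1.1  0.7] gap 90.9 j [ 1.27  0.32 -0.84  1.89  0.28  1.05  0.23]
t 1.28 tcp [ 415.5 -296.7  243.4] xang 84.61 zax [-0.001 -0.    -1.   ] F [ 0.1 -0.5  0.2] gap 91.2 j [ 1.27  0.32 -0.84  1.89  0.28  1.05  0.23]
```

View pics/w1.png

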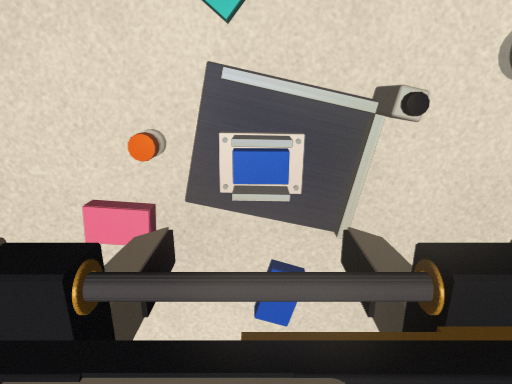

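Wrist view: lid at (261,167) between its two plates, tower at (415,103), jar at (143,146), and the big blue decoy at (279,293). I'll measure the poses from this and compare with the top camera.

```bash
cat >> h.py <<'E'
def rect(f,lo,hi,h,roi,name=''):
    px=cam(f)[3]; hsv=cv2.cvtColor(px,cv2.COLOR_RGB2HSV); m=cv2.inRange(hsv,lo,hi); k=np.zeros_like(m); x0,y0,x1,y1=roi; k[y0:y1,x0:x1]=m[y0:y1,x0:x1]
    c,_=cv2.findContours(k,cv2.RETR_EXTERNAL,cv2.CHAIN_APPROX_NONE); c=max(c,key=cv2.contourArea)
    r=cv2.minAreaRect(cast(f,c[:,0,:],h)[:,:2].astype(np.float32))
    w,hh=r[1]; a=r[2] if w>hh else r[2]-90
    print(name,f,'h',h,'c',np.round(r[0],1),'dims',np.round(sorted(r[1]),1),'long axis deg',round((a+90)%180-90,2)); return r,c
E
python3 - <<'E'
from h import *
rect('w1',(105,150,60),(125,255,255),51,(200,120,320,210),'lid')
rect('top0',(105,150,60),(125,255,255),51,(325,190,370,240),'lid')
crop('w1',170,50,450,250,2.85,'w1c')
px=cam('w1')[3]; hsv=cv2.cvtColor(px,cv2.COLOR_RGB2HSV)
# base: beige/white inside stage
for p in [(228,165),(300,165),(262,141),(260,190),(300,90),(330,160),(360,160)]: print(p,px[p[1],p[0]],hsv[p[1],p[0]])
E
```

```text
lid w1 h 51 c [ 419.6 -290.4] dims [36.8 58.5] long axis deg -5.27
lid top0 h 51 c [ 415.7 -291.3] dims [36.5 58.7] long axis deg -5.74
(228, 165) [229 216 201] [ 16  31 229]
(300, 165) [227 212 196] [ 15  35 227]
(262, 141) [186 192 193] [ 94   9 193]
(260, 190) [91 87 84] [13 20 91]
(300, 90) [195 200 196] [ 66   6 200]
(330, 160) [70 68 75] [129  24  75]
(360, 160) [90 84 76] [17 40 90]
```

View pics/w1c.png

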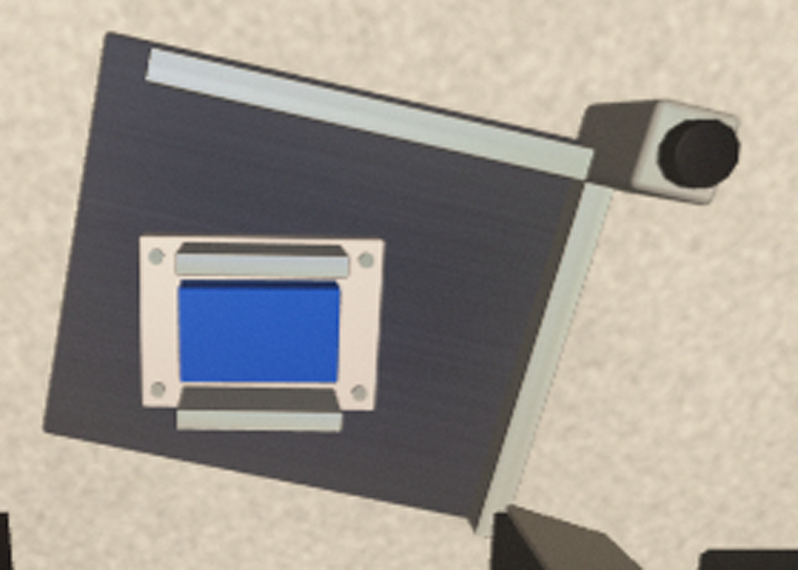

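```bash
cat > m.py <<'E'
from h import *
def c2(p): return np.array(p)/2.85+[170,50]
ch=cast('w1',c2([(140,237),(384,239),(374,410),(142,406)]),26)[:,:2]
print('chamber corners',np.round(ch,1).tolist(),'c',ch.mean(0), 'sides',[round(np.linalg.norm(ch[i]-ch[i-1]),1) for i in range(4)])
d=ch[1]-ch[0]+ch[2]-ch[3]; print('chamber x ang',np.degrees(np.arctan2(d[1],d[0])))
fy=cast('w1',c2([(146,80),(586,182)]),28)[:,:2]; fx=cast('w1',c2([(608,190),(492,535)]),28)[:,:2]
fxi=cast('w1',c2([(582,185),(472,522)]),12)[:,:2]
d=fy[1]-fy[0]; print('fence y ang',np.degrees(np.arctan2(d[1],d[0])),fy)
for q in (fx,fxi):
    d=q[0]-q[1]; print('fence x ang-90',np.degrees(np.arctan2(d[1],d[0]))-90,q)
sc=cast('w1',c2([(107,32),(44,431),(470,520)]),12)[:,:2]; print('stage corners',sc)
d=sc[2]-sc[1]; print(np.degrees(np.arctan2(d[1],d[0])),np.linalg.norm(d)); d=sc[0]-sc[1]; print(np.degrees(np.arctan2(d[1],d[0]))-90,np.linalg.norm(d))
E
python3 m.py
```

```text
chamber corners [[377.0, -254.5], [471.3, -264.0], [463.8, -333.1], [369.1, -322.7]] c [ 420.29728408 -293.55546044] sides [np.float64(68.7), np.float64(94.8), np.float64(69.6), np.float64(95.2)]
chamber x ang -6.026986093754035
fence y ang -17.723144662148492 [[ 386.74387255 -197.66506253]
 [ 548.40387491 -249.32931342]]
fence x ang-90 -18.27946854114387 [[ 556.77201032 -253.07848861]
 [ 510.6111703  -392.82393348]]
fence x ang-90 -18.210137807193817 [[ 552.43312986 -251.78804859]
 [ 505.78579405 -393.58216482]]
stage corners [[ 372.50490467 -178.37336094]
 [ 323.59822048 -334.0809815 ]
 [ 504.92558133 -392.53555684]]
-17.867785552637972 190.51653254388142
-17.437142284395122 163.20761887226607
```

move_arm(plan=[[[1,1,-35,0,0,0],[1,1,-35,0,0,0],[0,1,-35,0,0,0],[0,0.5,-30,0,0,0],[0,0,-20,0,0,0],[0,0,0,0,0,0],[0,0,0,0,0,0]]])

```text
t: 1.87
tool_pos: [416.9, -292.8, 87.9]
tcp_rot: [-2.322, -2.112, 0.001]
contact_force: [0.2, 0.1, 0.4]
finger_gap: 90.6
```

```bash
python3 - <<'E'
from h import *
pose(); grab('wrist','w2')
rect('w2',(105,150,60),(125,255,255),51,(180,80,350,260),'lid')
E
```

```text
t 1.87 tcp [ 416.9 -292.8   87.9] xang 84.59 zax [-0.002  0.002 -1.   ] F [0.2 0.1 0.4] gap 90.6 j [ 1.13  0.55 -0.7   2.01  0.5   0.77  0.03]
lid w2 h 51 c [ 420.1 -290.4] dims [38.2 58.7] long axis deg -5.44
```

View pics/w2.png

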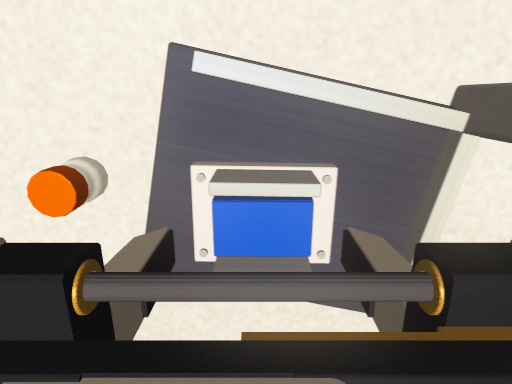

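move_arm(plan=[[[1,0.5,-15,0,0,0],[1,0.5,-12,0,0,0],[0,0,-9,0,0,0],[0,0,-4,0,0,0],[0,0,0,0,0,0],[0,0,0,0,0,0]]])

```text
t: 2.42
tool_pos: [420.5, -291.1, 48.9]
tcp_rot: [-2.321, -2.117, 0.0]
contact_force: [-0.4, -0.7, 0.3]
finger_gap: 91.0
```

```bash
python3 - <<'E'
from h import *
pose(); grab('wrist','w3')
E
```

```text
t 2.42 tcp [ 420.5 -291.1   48.9] xang 84.75 zax [-0.  0. -1.] F [-0.4 -0.7  0.3] gap 91.0 j [ 1.08  0.61 -0.65  2.02  0.57  0.7  -0.03]
```

View pics/w3.png

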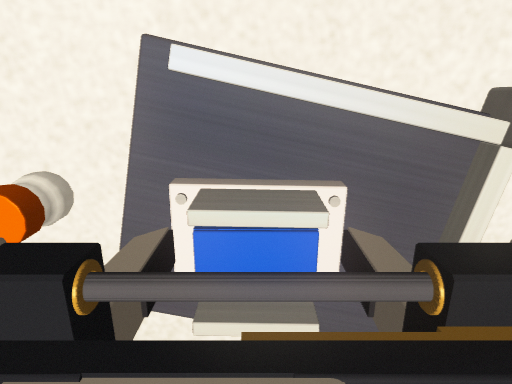

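Fingers straddle the lid between the plates, so I'll close gently.

move_arm(plan=[[[0,0,-1,0,0,0],[0,0,0,0,0,0],[0,0,0,0,0,0],[0,0,0,0,0,0],[0,0,0,0,0,0],[0,0,0,0,0,0]]], hand=52, newtons=12)

```text
t: 2.97
tool_pos: [420.4, -291.2, 47.8]
tcp_rot: [2.321, 2.117, -0.0]
contact_force: [-0.8, -0.5, 0.6]
finger_gap: 59.9
```

```bash
python3 - <<'E'
from h import *
pose()
E
```

```text
t 2.97 tcp [ 420.4 -291.2   47.8] xang 84.74 zax [ 0. -0. -1.] F [-0.8 -0.5  0.6] gap 59.9 j [ 1.07  0.61 -0.65  2.02  0.57  0.69 -0.03]
```

Gripped at 59.9 mm. Now I'll lift straight up, slowly at first.

move_arm(plan=[[[0,0,2,0,0,0],[0,0,4,0,0,0],[0,0,6,0,0,0],[0,0,10,0,0,0],[0,0,15,0,0,0],[0,0,18,0,0,0],[0,0,20,0,0,0],[0,0,20,0,0,0],[0,0,5,0,0,0],[0,0,0,0,0,0]]])

```text
t: 3.8
tool_pos: [421.6, -292.0, 149.8]
tcp_rot: [2.318, 2.114, 0.0]
contact_force: [0.4, -0.2, -1.3]
finger_gap: 59.9
```

```bash
python3 - <<'E'
from h import *
pose(); grab('wrist','w4'); grab('side','s4')
crop('s4',200,100,360,200,4.5,'s4c')
E
```

```text
t 3.8 tcp [ 421.6 -292.   149.8] xang 84.73 zax [ 0.003 -0.003 -1.   ] F [ 0.4 -0.2 -1.3] gap 59.9 j [ 1.18  0.45 -0.77  1.97  0.41  0.87  0.1 ]
```

View pics/w4.png

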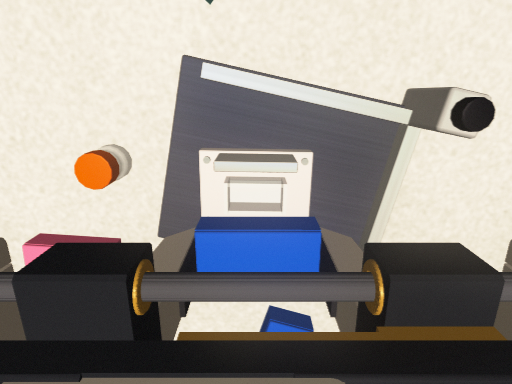

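View pics/s4c.png

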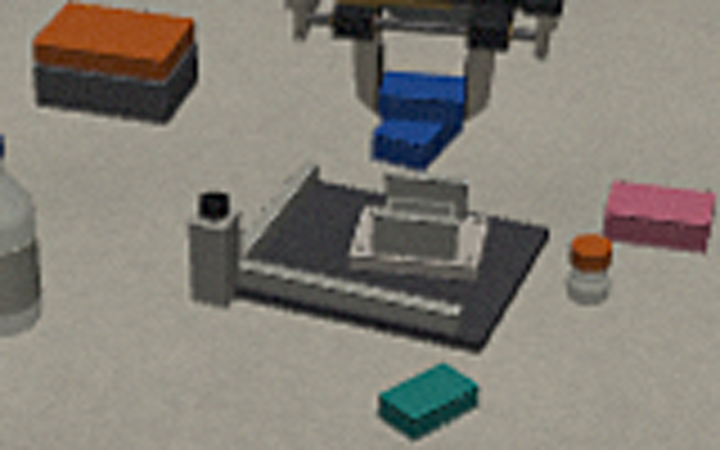

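Lid held level and the chamber stayed in place. Next, over to the pad.

move_arm(plan=[[[8,16,0,0,0,0],[16,31,0,0,0,0],[18,34,0,0,0,0],[18,34,0,0,0,0],[18,34,0,0,0,0],[18,34,0,0,0,0],[18,34,0,0,0,0],[18,34,0,0,0,0],[18,34,0,0,0,0],[16,31,0,0,0,0]]])

```text
t: 4.73
tool_pos: [586.1, 27.3, 146.1]
tcp_rot: [-2.318, -2.117, 0.002]
contact_force: [0.9, -0.4, -0.2]
finger_gap: 60.2
```

move_arm(plan=[[[0,0,-10,0,0,0],[0,0,-20,0,0,0],[0,0,-20,0,0,0],[0,0,0,0,0,0],[0,0,0,0,0,0]]])

```text
t: 5.15
tool_pos: [584.5, 24.7, 95.6]
tcp_rot: [-2.318, -2.115, 0.005]
contact_force: [1.0, 0.3, -0.6]
finger_gap: 59.9
```

```bash
python3 - <<'E'
from h import *
pose(); grab('wrist','w5'); grab('top','t5')
rect('w5',(105,150,60),(125,255,255),100,(150,200,350,272),'lid')
E
```

```text
t 5.15 tcp [584.5  24.7  95.6] xang 84.77 zax [-0.005  0.    -1.   ] F [ 1.   0.3 -0.6] gap 59.9 j [ 0.45  0.66 -0.72  1.82  0.55  0.88 -0.62]
lid w5 h 100 c [585.8  36.2] dims [27.8 59.3] long axis deg -5.12
```

View pics/w5.png

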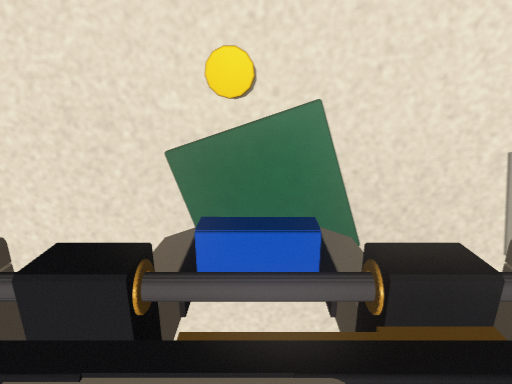

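View pics/t5.png

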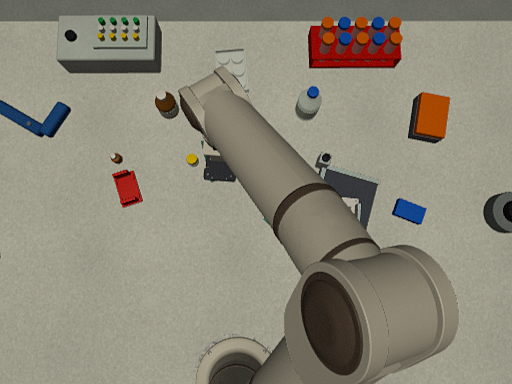

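```bash
python3 - <<'E'
from h import *
c=cast('w5',[(165,152),(320,99),(358,244)],4)[:,:2]; print(c.round(1), (c[0]+c[2])/2)
print(cast('w5',[(230,72)],45))
E
```

```text
[[520.3  69.3]
 [634.4  96.3]
 [660.6 -17.5]] [590.46819661  25.93413146]
[[577.37834715 116.70104626  45.        ]]
```

move_arm(plan=[[[2,0,-15,0,0,0],[2,0,-20,0,0,0],[0,0,-15,0,0,0],[0,0,-10,0,0,0],[0,0,-6,0,0,0],[0,0,-3,0,0,0],[0,0,-1,0,0,0],[0,0,-1,0,0,0],[0,0,0,0,0,0]]])

```text
t: 6.0
tool_pos: [590.9, 25.0, 27.2]
tcp_rot: [2.32, 2.117, 0.001]
contact_force: [0.9, -0.4, -0.2]
finger_gap: 60.0
```

move_arm(plan=[[[0,0,-1,0,0,0],[0,0,-1,0,0,0],[0,0,0,0,0,0],[0,0,0,0,0,0]]])

```text
t: 6.33
tool_pos: [590.5, 24.8, 24.9]
tcp_rot: [2.321, 2.117, 0.0]
contact_force: [0.4, 0.2, -0.6]
finger_gap: 60.2
```

move_arm(plan=[[[0,0,-1,0,0,0],[0,0,-1,0,0,0],[0,0,-0.5,0,0,0],[0,0,0,0,0,0],[0,0,0,0,0,0]]])

```text
t: 6.75
tool_pos: [590.3, 24.9, 22.1]
tcp_rot: [-2.321, -2.117, 0.0]
contact_force: [-0.3, -0.4, -0.9]
finger_gap: 59.7
```

move_arm(plan=[[[0,0,-0.5,0,0,0],[0,0,-0.5,0,0,0],[0,0,0,0,0,0],[0,0,0,0,0,0]]])

```text
t: 7.08
tool_pos: [590.5, 24.9, 21.4]
tcp_rot: [2.321, 2.117, 0.0]
contact_force: [0.2, -0.7, 1.7]
finger_gap: 60.2
```

move_arm(plan=[[[0,0,-0.5,0,0,0],[0,0,0,0,0,0],[0,0,0,0,0,0]]])

```text
t: 7.33
tool_pos: [590.5, 24.9, 21.4]
tcp_rot: [2.321, 2.117, -0.0]
contact_force: [-2.3, -1.0, 7.1]
finger_gap: 59.7
```

```bash
python3 - <<'E'
from h import *
pose(); grab('side','s6'); crop('s6',180,170,290,250,6,'s6c')
E
```

```text
t 7.33 tcp [590.5  24.9  21.4] xang 84.75 zax [ 0. -0. -1.] F [-2.3 -1.   7.1] gap 59.7 j [ 0.39  0.77 -0.64  1.83  0.64  0.77 -0.69]
```

View pics/s6c.png

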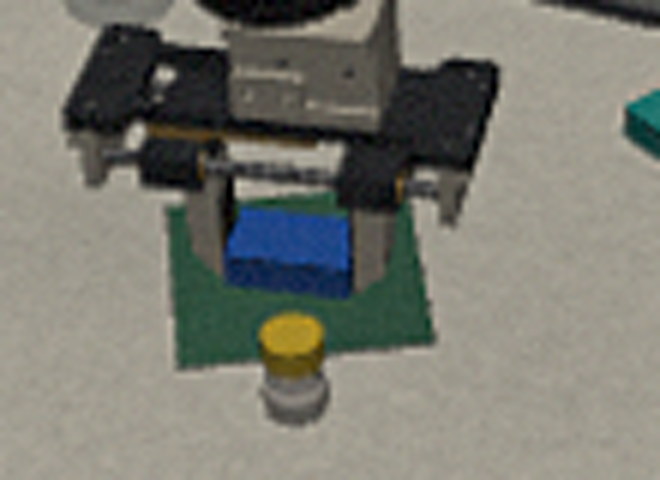

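move_arm(plan=[[[0,0,0.5,0,0,0],[0,0,0,0,0,0],[0,0,0,0,0,0],[0,0,0,0,0,0],[0,0,5,0,0,0],[0,0,15,0,0,0],[0,0,30,0,0,0],[0,0,35,0,0,0],[0,0,25,0,0,0],[0,0,10,0,0,0]]], hand=88)

```text
t: 8.22
tool_pos: [592.5, 25.8, 146.2]
tcp_rot: [2.318, 2.115, 0.007]
contact_force: [0.6, 0.3, 0.1]
finger_gap: 88.2
```

move_arm(plan=[[[0,0,0,0,0,-7],[0,0,0,0,0,-7],[0,0,0,0,0,-7],[0,0,0,0,0,-7],[0,0,0,0,0,-7],[0,0,0,0,0,-7],[0,0,0,0,0,-7],[0,0,0,0,0,-7],[0,0,0,0,0,-7],[0,0,0,0,0,-7]]])

```text
t: 9.05
tool_pos: [589.8, 25.0, 141.4]
tcp_rot: [-3.116, -0.394, 0.001]
contact_force: [0.9, -0.8, -1.4]
finger_gap: 88.1
```

move_arm(plan=[[[0,0,0,0,0,-7],[0,0,0,0,0,-7],[0,0,0,0,0,-6],[0,0,0,0,0,0],[0,0,0,0,0,0]]])

```text
t: 9.47
tool_pos: [590.0, 25.1, 141.4]
tcp_rot: [3.138, -0.138, -0.001]
contact_force: [-0.2, -0.3, 0.1]
finger_gap: 88.0
```

```bash
python3 - <<'E'
from h import *
pose(); grab('wrist','w7')
rect('w7',(105,150,60),(125,255,255),24,(100,60,400,272),'lid')
E
```

```text
t 9.47 tcp [590.   25.1 141.4] xang -5.05 zax [-0. -0. -1.] F [-0.2 -0.3  0.1] gap 88.0 j [ 0.22  0.51 -0.41  1.79  0.25  0.89 -1.95]
lid w7 h 24 c [592.8  24. ] dims [35.6 62.4] long axis deg -6.07
```

View pics/w7.png

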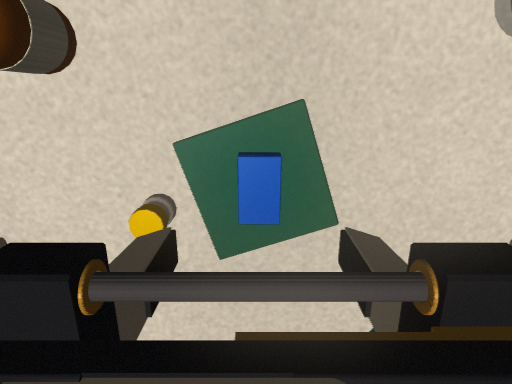

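move_arm(plan=[[[0,0,-10,0,0,0],[0.5,0,-25,0,0,0],[0,0,-30,0,0,0],[0,0,-25,0,0,0],[0,0,-14,0,0,0],[0,0,-8,0,0,0],[0,0,-4,0,0,0],[0,0,0,0,0,0],[0,0,0,0,0,0]]], hand=62)

```text
t: 10.27
tool_pos: [591.8, 25.1, 26.1]
tcp_rot: [-3.138, 0.143, -0.003]
contact_force: [0.1, -0.4, 0.0]
finger_gap: 61.9
```

```bash
python3 - <<'E'
from h import *
pose(); grab('wrist','w8')
E
```

```text
t 10.27 tcp [591.8  25.1  26.1] xang -5.23 zax [ 0.002  0.    -1.   ] F [ 0.1 -0.4  0. ] gap 61.9 j [ 0.17  0.68 -0.34  1.83  0.34  0.68 -2.02]
```

View pics/w8.png

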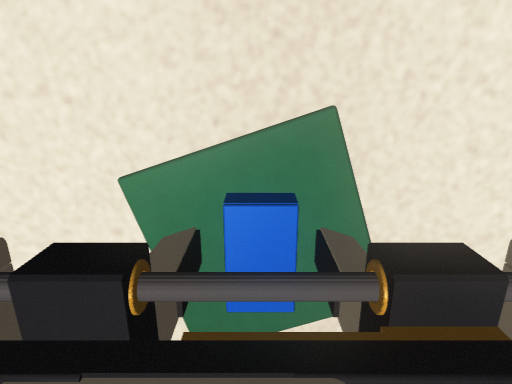

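move_arm(plan=[[[0,0,-1,0,0,0],[0,0,0,0,0,0],[0,0,0,0,0,0],[0,0,0,0,0,0],[0,0,0,0,0,0],[0,0,0,0,0,0]]], hand=28, newtons=12)

```text
t: 10.82
tool_pos: [591.1, 24.9, 24.6]
tcp_rot: [3.138, -0.144, 0.001]
contact_force: [-1.1, 0.4, 3.4]
finger_gap: 36.0
```

```bash
python3 - <<'E'
from h import *
pose()
E
```

```text
t 10.82 tcp [591.1  24.9  24.6] xang -5.26 zax [ 0. -0. -1.] F [-1.1  0.4  3.4] gap 36.0 j [ 0.17  0.68 -0.34  1.83  0.34  0.68 -2.03]
```

move_arm(plan=[[[0,0,3,0,0,0],[0,0,10,0,0,0],[0,0,25,0,0,0],[0,0,35,0,0,0],[0,0,35,0,0,0],[-6,15,25,0,0,2.5],[-12,35,5,0,0,5],[-12,38,0,0,0,5],[-12,38,0,0,0,5],[-12,38,0,0,0,5]]])

```text
t: 11.65
tool_pos: [536.5, 190.2, 163.6]
tcp_rot: [3.105, 0.476, 0.003]
contact_force: [0.5, 0.4, -1.2]
finger_gap: 35.7
```

move_arm(plan=[[[-12,38,0,0,0,0.5],[-12,35,0,0,0,0],[-11,20,0,0,0,0],[0,10,0,0,0,0],[0,0,0,0,0,0],[0,0,0,0,0,0]]])

```text
t: 12.15
tool_pos: [502.5, 291.2, 162.5]
tcp_rot: [3.103, 0.485, 0.001]
contact_force: [-0.8, -0.9, -0.4]
finger_gap: 35.8
```

```bash
python3 - <<'E'
from h import *
pose(); grab('wrist','w9'); grab('top','t9'); crop('t9',90,130,210,220,6,'t9c')
E
```

```text
t 12.15 tcp [502.5 291.2 162.5] xang 17.75 zax [ 0.001 -0.001 -1.   ] F [-0.8 -0.9 -0.4] gap 35.8 j [-0.14  0.5  -0.56  1.8   0.32  0.94 -2.1 ]
```

View pics/w9.png

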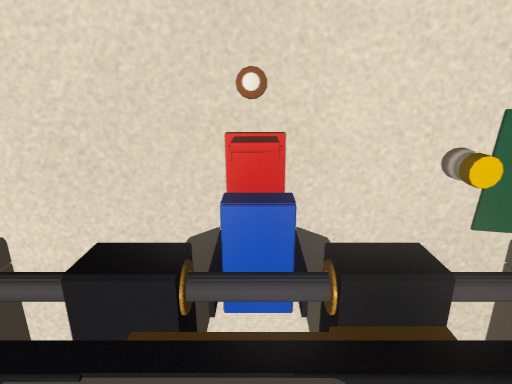

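View pics/t9c.png

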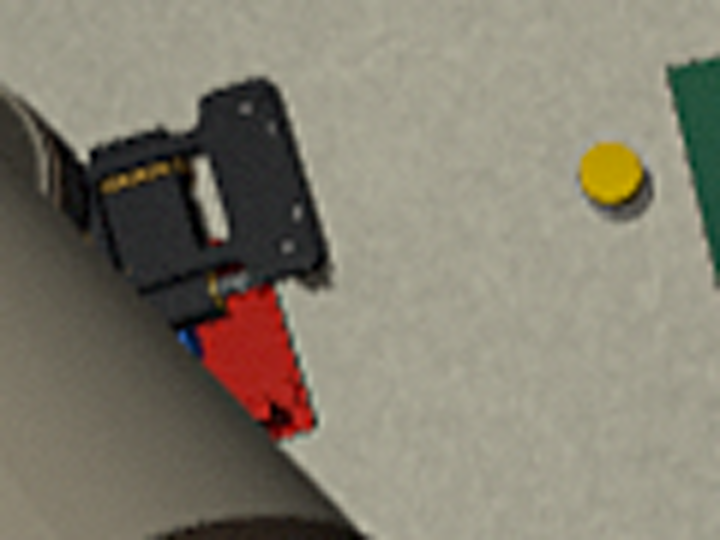

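The lid hides the near half of the dock, so I'll back off along the dock's axis for a full view.

move_arm(plan=[[[-12,-4,0,0,0,0],[-24,-8,0,0,0,0],[-24,-8,0,0,0,0],[-20,-6,0,0,0,0],[-6,-2,0,0,0,0],[0,0,0,0,0,0],[0,0,0,0,0,0],[0,0,0,0,0,0]]])

```text
t: 12.92
tool_pos: [417.9, 263.7, 162.6]
tcp_rot: [-3.104, -0.481, -0.003]
contact_force: [0.0, -0.5, 0.2]
finger_gap: 35.9
```

```bash
python3 - <<'E'
from h import *
pose(); grab('wrist','w10'); crop('w10',190,30,330,280,2.4,'w10x'); crop('w10',200,60,310,200,4.2,'w10c')
E
```

```text
t 12.92 tcp [417.9 263.7 162.6] xang 17.62 zax [ 0.002  0.001 -1.   ] F [ 0.  -0.5  0.2] gap 35.9 j [-0.1   0.36 -0.61  2.01  0.27  0.85 -2.12]
```

View pics/w10c.png

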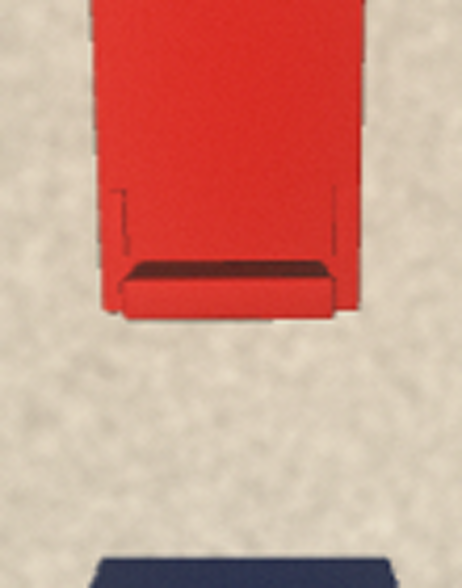

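```bash
python3 - <<'E'
from h import *
crop('w10',200,10,310,150,4.2,'w10d')
crop('w9',200,110,310,250,4.2,'w9d')
E
```

```text
(no output)
```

View pics/w10d.png

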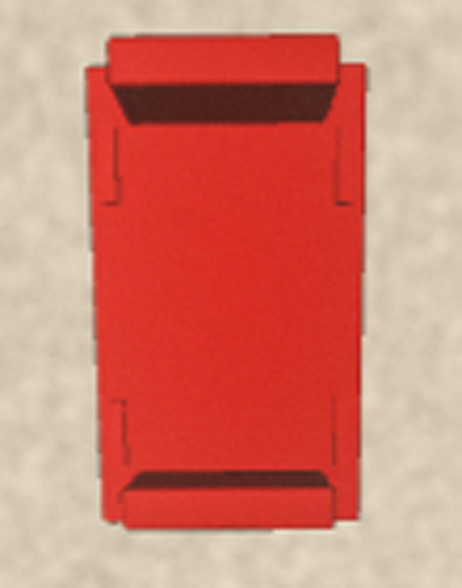

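View pics/w9d.png

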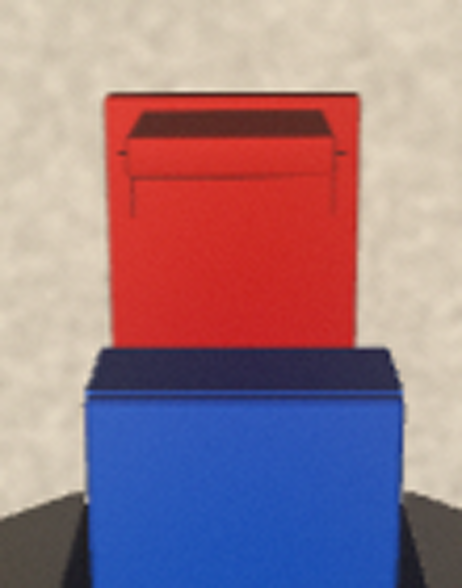

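```bash
python3 - <<'E'
from h import *
f=lambda p: np.array(p)/4.2+[200,10]
b=cast('w10',f([(86,66),(366,65),(358,520),(103,520)]),8)[:,:2]; print('base',b.round(1).tolist(),b.mean(0),[np.linalg.norm(b[i]-b[i-1]).round(1) for i in range(4)])
d=b[0]-b[3]+b[1]-b[2]; print(np.degrees(np.arctan2(d[1],d[0])))
d=b[0]-b[1]+b[3]-b[2]; print(np.degrees(np.arctan2(d[1],d[0]))-90)
q=cast('w10',f([(130,124),(326,123),(318,471),(145,471)]),8)[:,:2]; print('inner',q.round(1).tolist(),q.mean(0),[np.linalg.norm(q[i]-q[i-1]).round(1) for i in range(4)])
l=cast('w10',f([(118,160),(336,160),(334,440),(126,440)]),13)[:,:2]; print('lips',l.mean(0))
p=cast('w10',f([(120,160),(338,160)]),13)[:,:2]; print(np.linalg.norm(p[0]-p[1]))
t=cast('w10',f([(108,36),(338,36),(335,527),(125,527)]),48)[:,:2]; print('cheek tops',t.mean(0),[np.linalg.norm(t[i]-t[i-1]).round(1) for i in range(4)])
g=lambda p: np.array(p)/4.2+[200,110]
b=cast('w9',g([(107,94),(359,94)]),8)[:,:2]; print('far edge w9',b, b.mean(0)-45*np.array([np.cos(np.radians(17.8)),np.sin(np.radians(17.8))]))
# lid in w9 : top edge z
L=cast('w9',g([(87,396),(401,396)]),162.5-0.6)[:,:2]; print('lid far top edge',L,L.mean(0)-30*np.array([np.cos(np.radians(17.8)),np.sin(np.radians(17.8))]))
print(proj('w9',[[502.5,291.2,162.5]]))
E
```

```text
base [[536.1, 334.1], [553.0, 281.2], [468.0, 253.6], [451.3, 306.4]] [502.10173538 293.81305253] [np.float64(89.2), np.float64(55.5), np.float64(89.4), np.float64(55.5)]
18.04373136316576
17.70634424154686
inner [[528.6, 322.8], [540.7, 285.4], [475.3, 265.2], [464.0, 300.7]] [502.16430845 293.51399655] [np.float64(68.3), np.float64(39.3), np.float64(68.4), np.float64(37.2)]
lips [501.82098131 293.62837465]
43.294157601342064
cheek tops [502.33576733 293.76748514] [np.float64(83.1), np.float64(39.2), np.float64(83.1), np.float64(39.5)]
far edge w9 [[537.10281259 333.24050847]
 [553.76775973 281.1513486 ]] [502.58946349 293.43963981]
lid far top edge [[525.66613259 317.01248778]
 [536.29169779 283.77646433]] [502.41503341 291.2236169 ]
[[258.23451627 262.18363481]]
```

Dock centre is (502.2, 293.6), yaw 17.9°. Four feature sets agree to within 0.5 mm, and the lid is centred on the TCP.

move_arm(plan=[[[12,4,-5,0,0,0],[24,8.5,-15,0,0,0],[24,8.5,-20,0,0,0.2],[18,6.5,-20,0,0,0],[6.5,2.5,-10,0,0,0],[0,0,0,0,0,0],[0,0,0,0,0,0],[0,0,0,0,0,0],[0,0,0,0,0,0]]])

```text
t: 13.72
tool_pos: [500.0, 294.2, 93.4]
tcp_rot: [-3.103, -0.491, -0.002]
contact_force: [0.1, 0.3, -1.1]
finger_gap: 36.2
```

```bash
python3 - <<'E'
from h import *
pose(); grab('wrist','w11'); pose(); crop('w11',180,80,340,240,3.6,'w11c')
E
```

```text
t 13.72 tcp [500.  294.2  93.4] xang 17.99 zax [ 0.001  0.    -1.   ] F [ 0.1  0.3 -1.1] gap 36.2 j [-0.18  0.59 -0.52  1.84  0.39  0.81 -2.16]
t 13.77 tcp [500.2 294.2  93.5] xang 17.98 zax [ 0.001  0.    -1.   ] F [-0.7  0.4 -0.7] gap 35.6 j [-0.18  0.59 -0.52  1.84  0.39  0.81 -2.16]
```

View pics/w11c.png

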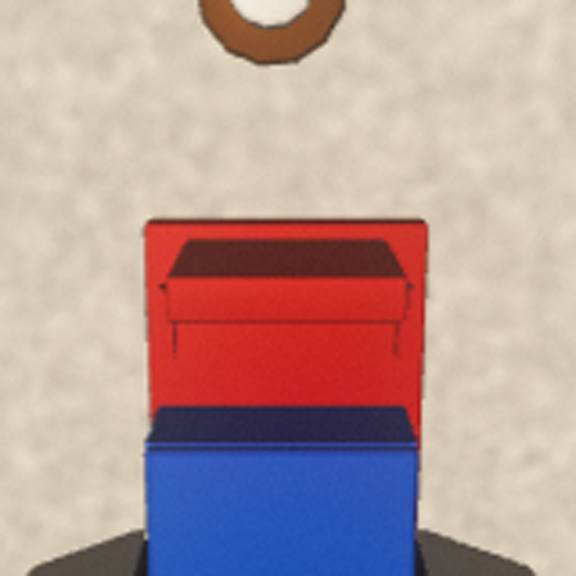

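move_arm(plan=[[[1,-0.3,-6,0,0,0],[1,-0.2,-8,0,0,0],[0,0,-3,0,0,0],[0,0,0,0,0,0],[0,0,0,0,0,0]]])

```text
t: 14.18
tool_pos: [502.0, 293.1, 74.7]
tcp_rot: [3.103, 0.49, -0.002]
contact_force: [0.0, 0.6, -0.5]
finger_gap: 36.1
```

```bash
python3 - <<'E'
from h import *
pose(); grab('wrist','w12');pose(); crop('w12',180,80,340,240,3.6,'w12c'); grab('side','s12'); crop('s12',190,240,300,320,6,'s12c')
E
```

```text
t 14.18 tcp [502.  293.1  74.7] xang 17.95 zax [-0.001 -0.001 -1.   ] F [ 0.   0.6 -0.5] gap 36.1 j [-0.19  0.62 -0.51  1.84  0.41  0.79 -2.17]
t 14.23 tcp [502.2 293.4  75. ] xang 17.95 zax [-0. -0. -1.] F [ 0.1 -1.  -0.6] gap 35.8 j [-0.19  0.62 -0.51  1.84  0.41  0.79 -2.17]
```

View pics/w12c.png

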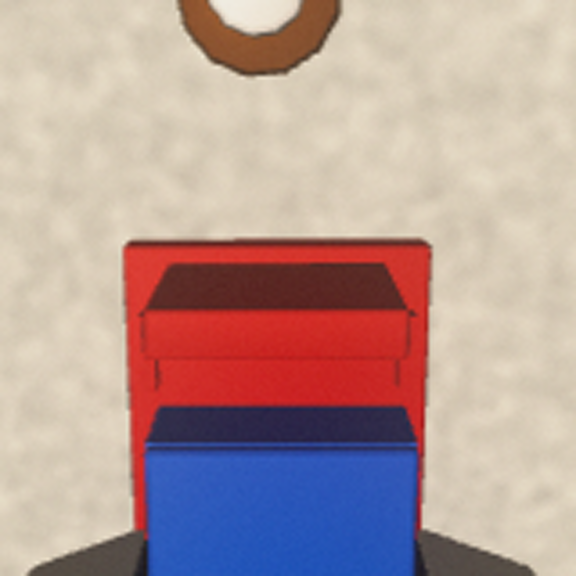

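View pics/s12c.png

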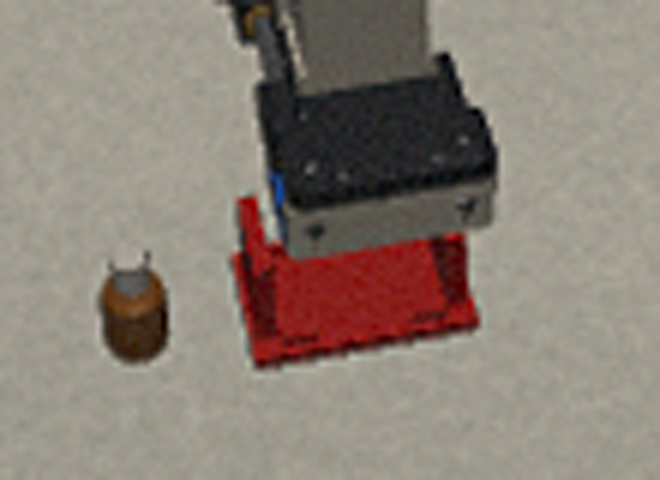

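move_arm(plan=[[[0,0.2,-6,0,0,0],[0,0,-9,0,0,0],[0,0,-9,0,0,0],[0,0,-8,0,0,0],[0,0,-5,0,0,0],[0,0,-3,0,0,0],[0,0,-2,0,0,0],[0,0,0,0,0,0],[0,0,0,0,0,0]]])

```text
t: 15.03
tool_pos: [502.5, 293.8, 33.3]
tcp_rot: [-3.103, -0.49, -0.0]
contact_force: [0.8, -0.7, -0.2]
finger_gap: 35.9
```

```bash
python3 - <<'E'
from h import *
pose(); grab('wrist','w13');pose(); crop('w13',140,80,380,280,3.2,'w13c')
E
```

```text
t 15.03 tcp [502.5 293.8  33.3] xang 17.95 zax [ 0.  0. -1.] F [ 0.8 -0.7 -0.2] gap 35.9 j [-0.22  0.68 -0.47  1.85  0.45  0.71 -2.2 ]
t 15.08 tcp [502.6 293.8  33.5] xang 17.95 zax [ 0.001  0.    -1.   ] F [ 0.2 -0.9  0.2] gap 35.8 j [-0.21  0.68 -0.47  1.85  0.45  0.71 -2.2 ]
```

View pics/w13c.png

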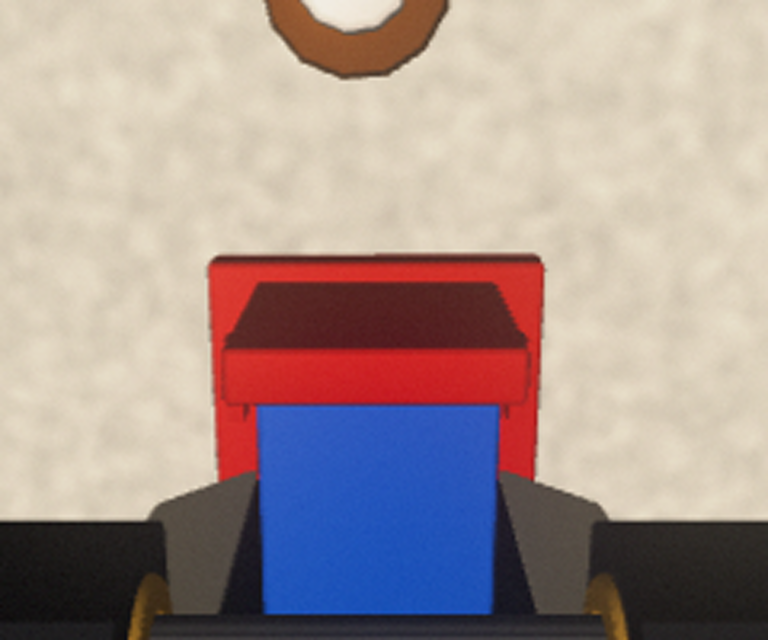

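move_arm(plan=[[[0,0,-1,0,0,0],[0,0,-1,0,0,0],[0,0,-1,0,0,0],[0,0,-0.5,0,0,0],[0,0,0,0,0,0],[0,0,0,0,0,0]]])

```text
t: 15.58
tool_pos: [502.4, 293.6, 29.7]
tcp_rot: [3.103, 0.49, 0.0]
contact_force: [-0.2, -0.2, 0.0]
finger_gap: 36.2
```

move_arm(plan=[[[0,0,-0.5,0,0,0],[0,0,-0.5,0,0,0],[0,0,0,0,0,0],[0,0,0,0,0,0]]])

```text
t: 15.92
tool_pos: [502.4, 293.6, 28.7]
tcp_rot: [3.103, 0.49, -0.0]
contact_force: [-0.6, -0.2, -0.1]
finger_gap: 36.0
```

move_arm(plan=[[[0,0,-0.5,0,0,0],[0,0,0,0,0,0],[0,0,0,0,0,0]]])

```text
t: 16.17
tool_pos: [502.4, 293.6, 28.6]
tcp_rot: [3.103, 0.49, 0.0]
contact_force: [-1.4, -0.5, 4.5]
finger_gap: 35.9
```

move_arm(plan=[[[0,0,-0.5,0,0,0],[0,0,0,0,0,0],[0,0,0,0,0,0]]])

```text
t: 16.42
tool_pos: [502.5, 293.6, 28.5]
tcp_rot: [3.103, 0.49, 0.001]
contact_force: [-2.8, -1.4, 9.0]
finger_gap: 35.9
```

Contact force is rising at exactly the predicted height of 28.6, so the lid is on the floor. Release and rise.

move_arm(plan=[[[0,0,0.5,0,0,0],[0,0,0,0,0,0],[0,0,0,0,0,0],[0,0,0,0,0,0],[0,0,5,0,0,0],[0,0,15,0,0,0],[0,0,30,0,0,0],[0,0,35,0,0,0],[0,0,25,0,0,0],[0,0,10,0,0,0]]], hand=60)

```text
t: 17.25
tool_pos: [504.2, 295.2, 152.5]
tcp_rot: [-3.101, -0.49, -0.009]
contact_force: [0.6, -0.0, 0.9]
finger_gap: 59.9
```

move_arm(plan=[[[-12,-4,0,0,0,0],[-24,-8,0,0,0,0],[-12,-4,0,0,0,0],[0,0,0,0,0,0],[0,0,0,0,0,0]]])

```text
t: 17.67
tool_pos: [454.2, 277.3, 148.1]
tcp_rot: [3.103, 0.491, 0.0]
contact_force: [0.1, 0.9, -0.2]
finger_gap: 59.9
```

```bash
python3 - <<'E'
from h import *
pose(); grab('wrist','w14'); crop('w14',160,40,360,240,3,'w14c'); grab('side','s14'); crop('s14',190,240,300,320,6,'s14c')
rect('w14',(105,150,60),(125,255,255),28,(100,20,400,280),'lid')
E
```

```text
t 17.67 tcp [454.2 277.3 148.1] xang 17.97 zax [ 0. -0. -1.] F [ 0.1  0.9 -0.2] gap 59.9 j [-0.13  0.44 -0.58  1.93  0.32  0.86 -2.13]
lid w14 h 28 c [502.4 293.8] dims [34.7 58. ] long axis deg 17.89
```

View pics/w14c.png

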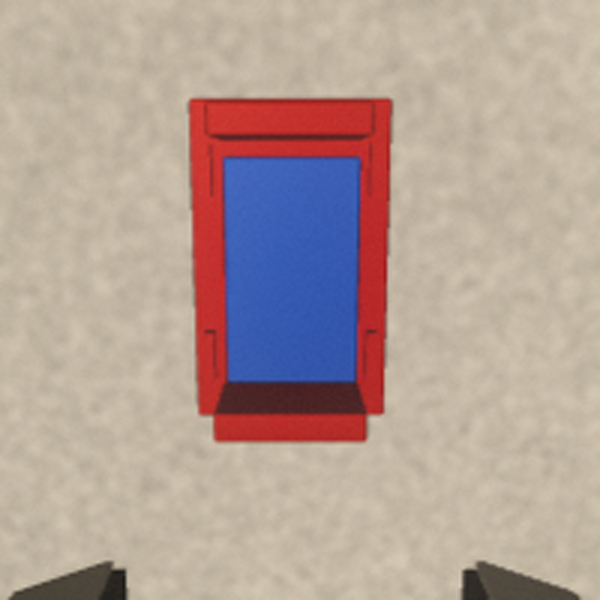

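View pics/s14c.png

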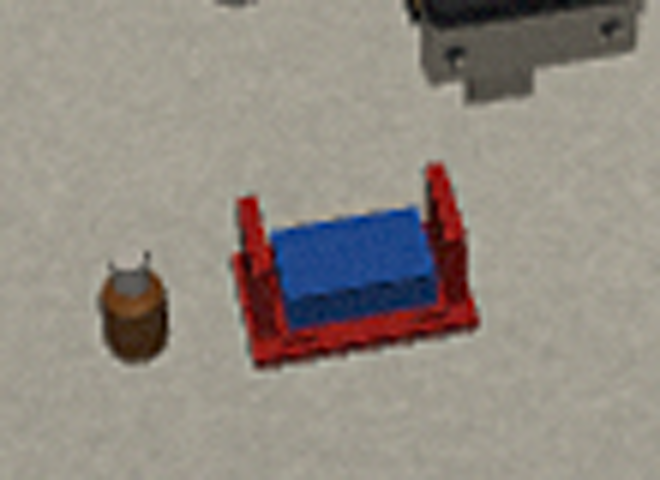

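Lid is seated at (502.4, 293.8), yaw 17.9°, flat between the cheeks and lips. On to the chamber.

move_arm(plan=[[[3,-20,3,0,0,-2],[5,-36,5,0,0,-3],[5,-38,5,0,0,-3],[5,-38,5,0,0,-3],[5,-38,5,0,0,-3],[4,-38,5,0,0,-3],[0,-38,5,0,0,-3],[-4,-38,5,0,0,-3],[-5,-38,0,0,0,-1],[-10,-38,0,0,0,0]]])

```text
t: 18.6
tool_pos: [464.2, -84.7, 187.0]
tcp_rot: [-3.137, 0.168, -0.005]
contact_force: [0.1, -0.4, -0.2]
finger_gap: 59.9
```

move_arm(plan=[[[-12,-38,0,0,0,0],[-14,-38,0,0,0,0],[-14,-38,0,0,0,0],[-14,-38,0,0,0,0],[-8,-36,0,0,0,0],[0,-18,0,0,0,0],[0,0,0,0,0,0],[0,0,0,0,0,0]]])

```text
t: 19.27
tool_pos: [400.6, -290.0, 186.1]
tcp_rot: [-3.137, 0.171, -0.001]
contact_force: [0.5, 0.9, -0.5]
finger_gap: 59.8
```

```bash
python3 - <<'E'
from h import *
pose(); grab('wrist','w15'); pose()
E
```

```text
t 19.27 tcp [ 400.6 -290.   186.1] xang -6.23 zax [ 0.  0. -1.] F [ 0.5  0.9 -0.5] gap 59.8 j [ 0.8   0.28 -0.26  1.99  0.09  0.88 -1.19]
t 19.32 tcp [ 401.  -288.4  186. ] xang -6.08 zax [ 0.     0.001 -1.   ] F [-0.1  0.6 -0.4] gap 59.9 j [ 0.8   0.28 -0.26  2.    0.09  0.88 -1.19]
```

View pics/w15.png

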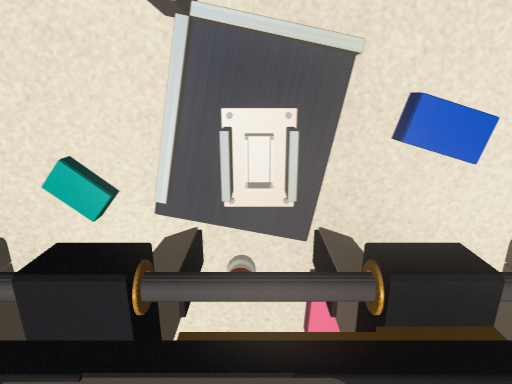

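```bash
python3 - <<'E'
from h import *
crop('w15',150,0,370,245,2.44,'w15c')
E
```

```text
(no output)
```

View pics/w15c.png

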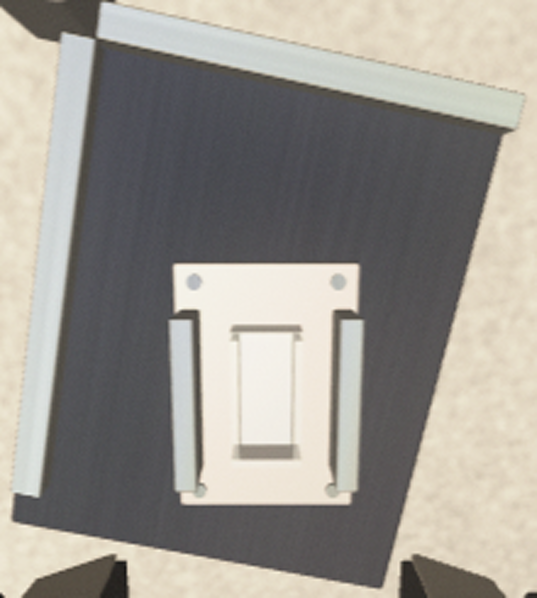

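```bash
python3 - <<'E'
from h import *
f=lambda p: np.array(p)/2.44+[150,0]
ch=cast('w15',f([(174,264),(359,264),(350,504),(183,504)]),26)[:,:2]
print(ch.round(1).tolist(),ch.mean(0),[np.linalg.norm(ch[i]-ch[i-1]).round(1) for i in range(4)])
d=ch[0]-ch[3]+ch[1]-ch[2]; print('ang',np.degrees(np.arctan2(d[1],d[0])))
fx=cast('w15',f([(98,40),(500,128)]),28)[:,:2]; d=fx[0]-fx[1]; print('fx',fx,np.degrees(np.arctan2(d[1],d[0]))-90)
fy=cast('w15',f([(95,38),(40,497)]),28)[:,:2]; d=fy[0]-fy[1]; print('fy',fy,np.degrees(np.arctan2(d[1],d[0])))
st=cast('w15',f([(14,520),(382,587),(503,131)]),12)[:,:2]; d=st[0]-st[1]; print('st',st,np.degrees(np.arctan2(d[1],d[0]))-90); d=st[2]-st[1]; print(np.degrees(np.arctan2(d[1],d[0])))
pl=cast('w15',f([(170,320),(191,320),(196,490),(178,491),(341,321),(363,320),(354,491),(338,490)]),60)[:,:2]; print('plates c',pl.mean(0))
E
```

```text
[[470.7, -263.9], [463.2, -332.4], [369.0, -321.8], [376.4, -254.2]] [ 419.78709721 -293.09030195] [np.float64(94.8), np.float64(68.9), np.float64(94.8), np.float64(68.1)]
ang -6.158810964097571
fx [[ 547.1515297  -248.77738481]
 [ 504.25313219 -385.06137176]] -17.472547821801328
fy [[ 547.869115   -247.86061832]
 [ 386.29590097 -197.45638186]] -17.32578688938347
st [[ 372.25309904 -178.98113559]
 [ 323.58910063 -334.01412654]
 [ 504.4381384  -390.8024221 ]] -17.426784621642852
-17.432778184376932
plates c [ 419.92499464 -292.90632712]
```

Chamber is at (420,-293), yaw -6.1°; stage yaw is about -17.5°, with the fence corner at (548,-249). I'll take the plates lightly to turn and slide the chamber near the corner, then push it flush low on its base.

move_arm(plan=[[[5,-1,-10,0,0,0],[8,-2,-25,0,0,0],[6,-1,-25,0,0,0],[0,0,-20,0,0,0],[0,0,-5,0,0,0],[0,0,0,0,0,0],[0,0,0,0,0,0]]], hand=91)

```text
t: 19.9
tool_pos: [419.9, -291.5, 101.3]
tcp_rot: [-3.137, 0.163, 0.0]
contact_force: [0.1, -0.3, -0.2]
finger_gap: 90.7
```

```bash
python3 - <<'E'
from h import *
pose(); grab('wrist','w16'); pose()
E
```

```text
t 19.9 tcp [ 419.9 -291.5  101.3] xang -5.96 zax [-0.     0.001 -1.   ] F [ 0.1 -0.3 -0.2] gap 90.7 j [ 0.75  0.43 -0.24  2.01  0.15  0.71 -1.26]
t 19.95 tcp [ 420.3 -292.1  102. ] xang -5.98 zax [ 0.001 -0.    -1.   ] F [ 0.3 -0.3 -0.4] gap 90.8 j [ 0.76  0.43 -0.24  2.01  0.15  0.71 -1.26]
```

View pics/w16.png

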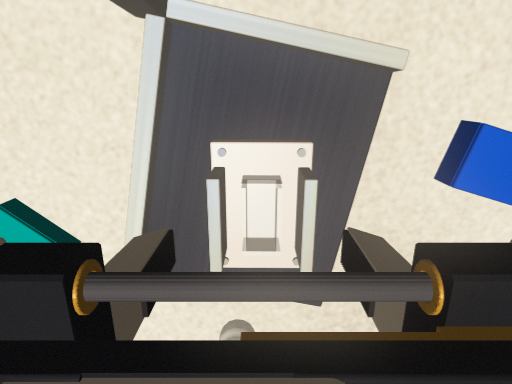

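move_arm(plan=[[[0,-0.5,-15,0,0,0],[0,-0.5,-15,0,0,0],[0,0,-12,0,0,0],[0,0,-6,0,0,0],[0,0,-3,0,0,0],[0,0,0,0,0,0],[0,0,0,0,0,0]]])

```text
t: 20.53
tool_pos: [419.8, -293.6, 50.7]
tcp_rot: [3.137, -0.166, 0.001]
contact_force: [-0.7, 0.2, 0.8]
finger_gap: 91.1
```

move_arm(plan=[[[0,0,0,0,0,0],[0,0,0,0,0,0],[0,0,0,0,0,0],[0,0,0,0,0,0],[0,0,0,0,0,0]]], hand=60, newtons=6)

```text
t: 20.95
tool_pos: [419.6, -293.5, 50.5]
tcp_rot: [3.137, -0.166, 0.001]
contact_force: [-0.2, -0.2, 2.0]
finger_gap: 66.3
```

```bash
python3 - <<'E'
from h import *
pose(); grab('wrist','w17')
E
```

```text
t 20.95 tcp [ 419.6 -293.5   50.5] xang -6.06 zax [ 0. -0. -1.] F [-0.2 -0.2  2. ] gap 66.3 j [ 0.74  0.52 -0.22  2.03  0.19  0.61 -1.28]
```

View pics/w17.png

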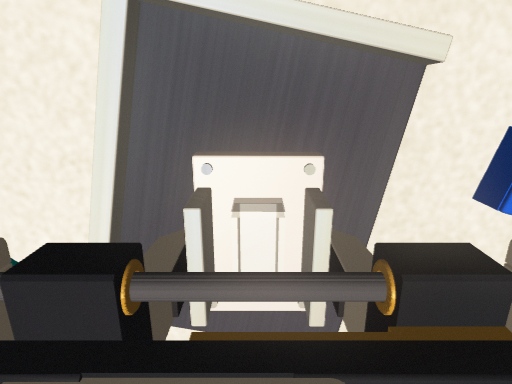

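move_arm(plan=[[[3,1,0,0,0,-1],[6,2,0,0,0,-1.5],[7,2.5,0,0,0,-1.5],[8,2.5,0,0,0,-1.5],[8,2.5,0,0,0,-1.5],[8,2.5,0,0,0,-1.5],[8,2.5,0,0,0,-1.5],[7,2.5,0,0,0,-1.5],[5,2,0,0,0,0],[3,1,0,0,0,0]]])

```text
t: 21.83
tool_pos: [483.0, -272.3, 50.5]
tcp_rot: [3.105, -0.478, 0.0]
contact_force: [-3.2, -0.1, 6.1]
finger_gap: 65.9
```

move_arm(plan=[[[0,0,0,0,0,0],[0,0,0,0,0,0],[0,0,0,0,0,0]]])

```text
t: 22.08
tool_pos: [483.2, -272.1, 50.4]
tcp_rot: [-3.105, 0.478, -0.003]
contact_force: [1.4, 0.6, 2.6]
finger_gap: 65.9
```

```bash
python3 - <<'E'
from h import *
pose(); grab('wrist','w18'); crop('w18',50,0,450,240,2,'w18c'); grab('side','s18'); crop('s18',220,110,340,190,6,'s18c')
E
```

```text
t 22.08 tcp [ 483.2 -272.1   50.4] xang -17.51 zax [ 0.002 -0.    -1.   ] F [1.4 0.6 2.6] gap 65.9 j [ 0.6   0.57 -0.17  1.93  0.15  0.65 -1.54]
```

View pics/w18.png

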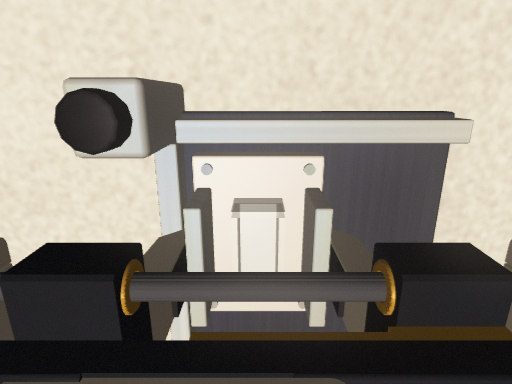

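View pics/s18c.png

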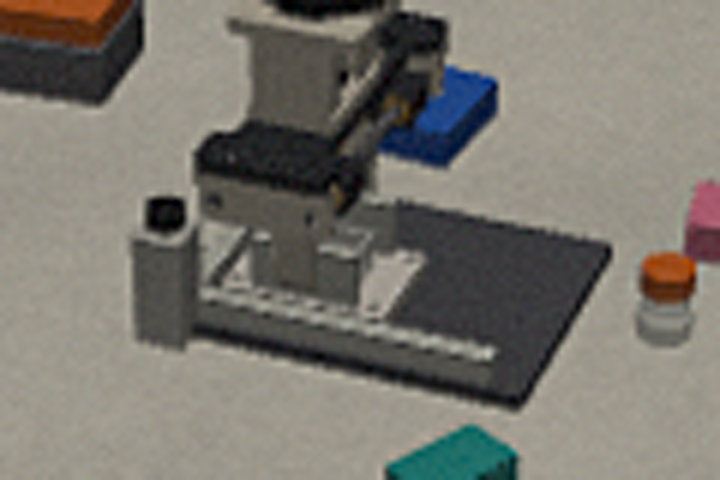

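Chamber is turned square and about 7 mm short. Release, rise, and go behind its -x end for a low two-finger push.

move_arm(plan=[[[0,0,0,0,0,0],[0,0,0,0,0,0],[0,0,0,0,0,0],[0,0,8,0,0,0],[0,0,18,0,0,0],[0,0,20,0,0,0],[-10,3,14,0,0,0],[-25,8,5,0,0,0],[-25,8,0,0,0,0],[-10,3,0,0,0,0]]], hand=86)

```text
t: 23.02
tool_pos: [408.9, -249.5, 115.6]
tcp_rot: [-3.105, 0.481, 0.004]
contact_force: [-0.8, 0.4, -1.1]
finger_gap: 86.1
```

move_arm(plan=[[[0,0,0,0,0,0],[0,0,0,0,0,0],[0,0,0,0,0,0]]], hand=22)

```text
t: 23.27
tool_pos: [413.8, -251.0, 115.7]
tcp_rot: [3.104, -0.479, 0.003]
contact_force: [0.0, 0.0, 0.6]
finger_gap: 70.6
```

```bash
python3 - <<'E'
from h import *
pose(); grab('wrist','w19'); pose()
E
```

```text
t 23.27 tcp [ 413.8 -251.   115.7] xang -17.55 zax [ 0.002 -0.001 -1.   ] F [0.  0.  0.6] gap 70.6 j [ 0.65  0.36 -0.19  2.07  0.1   0.71 -1.48]
t 23.32 tcp [ 413.9 -250.8  115.5] xang -17.53 zax [ 0.002 -0.001 -1.   ] F [ 0.1 -0.4 -0.3] gap 66.7 j [ 0.65  0.37 -0.19  2.07  0.1   0.71 -1.48]
```

View pics/w19.png

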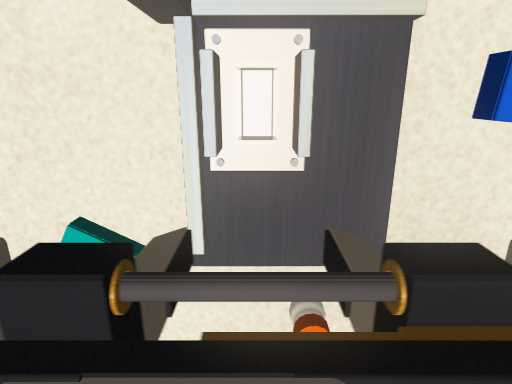

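```bash
cat > m2.py <<'E'
from h import *
import sys
def rep(f,ch,jar=None):
    ch=cast(f,ch,26)[:,:2]; c=ch.mean(0)
    d=ch[0]-ch[3]+ch[1]-ch[2]; print('chamber',c.round(1),'ang',np.degrees(np.arctan2(d[1],d[0])).round(2),[np.linalg.norm(ch[i]-ch[i-1]).round(1) for i in range(4)])
    return c
E
python3 - <<'E'
from m2 import *
c=rep('w19',[(205,29),(310,30),(305,171),(210,170)])
print('jar cap',cast('w19',[(312,328)],45))
fx=cast('w19',[(194,14),(425,13)],28)[:,:2]; d=fx[0]-fx[1]; print(fx,np.degrees(np.arctan2(d[1],d[0]))-90)
fy=cast('w19',[(192,18),(203,253)],28)[:,:2]; d=fy[0]-fy[1]; print(fy,np.degrees(np.arctan2(d[1],d[0])))
u=np.array([np.cos(np.radians(-17.5)),np.sin(np.radians(-17.5))]); v=np.array([-u[1],u[0]])
t=arm.read_state()['tool_pos'][:2]; print('tcp->chamber in stage axes',(c-t)@u,(c-t)@v, 'gaps',(fx[0]-c)@u-48,(fy[0]-c)@v-35)
E
```

```text
chamber [ 482.9 -272.2] ang -17.57 [np.float64(94.1), np.float64(68.5), np.float64(94.3), np.float64(70.0)]
jar cap [[ 307.56110253 -261.88818863   45.        ]]
[[ 548.26458225 -250.36070337]
 [ 504.35725656 -391.05622829]] -17.33175223411463
[[ 546.50454451 -248.32273319]
 [ 387.80613817 -196.87845141]] -17.96081843183438
tcp->chamber in stage axes 72.24220249848267 0.38330975198120854 gaps 7.739698265264153 6.894866755271124
```

move_arm(plan=[[[0,0,-10,0,0,0],[0,0,-20,0,0,0],[0,0,-22,0,0,0],[0,0,-15,0,0,0],[0,0,-9,0,0,0],[0,0,-5,0,0,0],[0,0,0,0,0,0],[0,0,0,0,0,0]]])

```text
t: 23.98
tool_pos: [412.8, -250.4, 34.2]
tcp_rot: [-3.105, 0.479, -0.0]
contact_force: [-0.3, 0.3, 0.5]
finger_gap: 22.2
```

```bash
python3 - <<'E'
from h import *
pose(); grab('wrist','w20'); grab('side','s20'); crop('s20',220,110,340,190,6,'s20c')
E
```

```text
t 23.98 tcp [ 412.8 -250.4   34.2] xang -17.54 zax [ 0.  0. -1.] F [-0.3  0.3  0.5] gap 22.2 j [ 0.62  0.51 -0.16  2.1   0.15  0.53 -1.53]
```

View pics/w20.png

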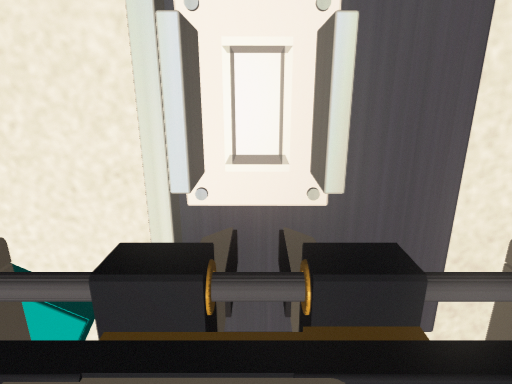

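View pics/s20c.png

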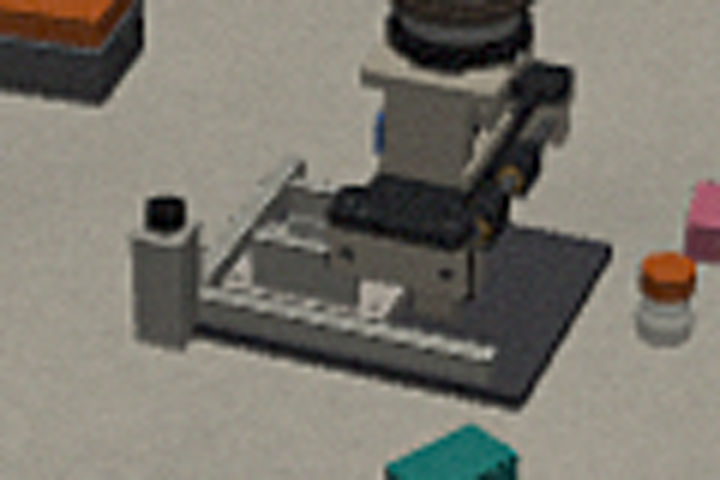

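move_arm(plan=[[[2.9,-0.9,0,0,0,0],[3.8,-1.2,0,0,0,0],[2.9,-0.9,0,0,0,0],[1.9,-0.6,0,0,0,0],[1.4,-0.5,0,0,0,0],[1.4,-0.4,0,0,0,0],[1.4,-0.4,0,0,0,0],[1.4,-0.5,0,0,0,0],[1,-0.3,0,0,0,0],[0,0,0,0,0,0]]])

```text
t: 24.92
tool_pos: [430.6, -256.1, 34.1]
tcp_rot: [-3.105, 0.479, 0.0]
contact_force: [-0.0, 0.3, -0.7]
finger_gap: 22.1
```

move_arm(plan=[[[1,-0.3,0,0,0,0],[1,-0.3,0,0,0,0],[0,0,0,0,0,0],[0,0,0,0,0,0]]])

```text
t: 25.25
tool_pos: [432.7, -256.8, 34.3]
tcp_rot: [3.105, -0.479, 0.001]
contact_force: [0.3, 0.3, -0.5]
finger_gap: 22.1
```

move_arm(plan=[[[0.7,-0.2,0,0,0,0],[0.7,-0.2,0,0,0,0],[0,0,0,0,0,0],[0,0,0,0,0,0]]])

```text
t: 25.58
tool_pos: [433.3, -256.9, 34.1]
tcp_rot: [-3.105, 0.479, 0.002]
contact_force: [-3.1, 0.5, 1.7]
finger_gap: 22.1
```

move_arm(plan=[[[0.7,-0.2,0,0,0,0],[0.7,-0.2,0,0,0,0],[0,0,0,0,0,0],[0,0,0,0,0,0]]])

```text
t: 25.92
tool_pos: [433.4, -256.9, 33.7]
tcp_rot: [-3.104, 0.48, 0.006]
contact_force: [-5.0, 1.1, 2.5]
finger_gap: 21.8
```

```bash
python3 - <<'E'
from h import *
pose(); grab('wrist','w21')
E
```

```text
t 25.92 tcp [ 433.4 -256.9   33.7] xang -17.57 zax [-0.004  0.001 -1.   ] F [-5.   1.1  2.5] gap 21.8 j [ 0.61  0.54 -0.16  2.05  0.15  0.56 -1.53]
```

View pics/w21.png

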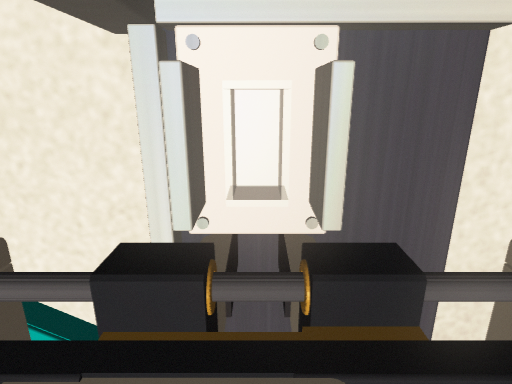

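Flush on the +x fence: the force plateaus at 5 N and the motion stopped. Now round to the -y side.

move_arm(plan=[[[-4,1.3,0,0,0,0],[-8,2.6,0,0,0,0],[0,0,15,0,0,0],[0,0,30,0,0,3],[0,0,30,0,0,7],[5,-8,5,0,0,7],[10,-14,0,0,0,7],[10,-14,0,0,0,7],[10,-14,0,0,0,7],[10,-14,0,0,0,7]]])

```text
t: 26.8
tool_pos: [469.2, -318.5, 114.9]
tcp_rot: [3.048, 0.754, 0.003]
contact_force: [0.1, -0.3, -0.2]
finger_gap: 21.8
```

move_arm(plan=[[[7,-12,0,0,0,7],[0,0,0,0,0,7],[0,0,0,0,0,7],[0,0,0,0,0,7],[0,0,0,0,0,7],[0,0,0,0,0,7],[0,0,0,0,0,3],[0,0,0,0,0,0],[0,0,0,0,0,0]]], hand=40)

```text
t: 27.55
tool_pos: [475.4, -329.7, 114.4]
tcp_rot: [2.536, 1.853, 0.001]
contact_force: [-0.2, 0.0, -0.5]
finger_gap: 39.9
```

```bash
python3 - <<'E'
from h import *
pose(); grab('wrist','w22'); pose()
E
```

```text
t 27.55 tcp [ 475.4 -329.7  114.4] xang 72.32 zax [ 0.001 -0.    -1.   ] F [-0.2  0.  -0.5] gap 39.9 j [ 0.97  0.56 -0.54  1.83  0.37  0.85 -0.05]
t 27.6 tcp [ 475.4 -329.8  114.4] xang 72.32 zax [ 0.001 -0.    -1.   ] F [0.3 0.5 0.2] gap 40.0 j [ 0.97  0.56 -0.54  1.83  0.37  0.85 -0.05]
```

View pics/w22.png

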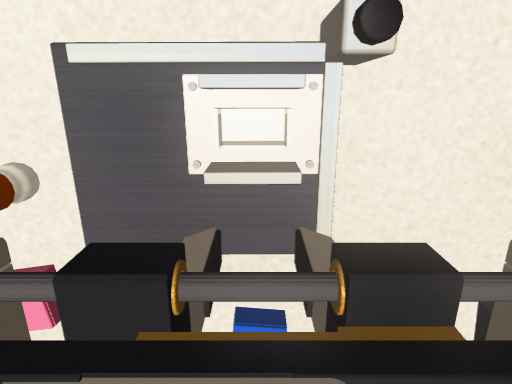

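```bash
python3 - <<'E'
from m2 import *
c=cast('w22',[(183,75),(322,75),(319,174),(189,174)],26)[:,:2]; print(c.mean(0)); d=c[1]-c[0]+c[2]-c[3]; print('ang',np.degrees(np.arctan2(d[1],d[0])))
c=c.mean(0)
fy=cast('w22',[(70,61),(325,62)],28)[:,:2]; d=fy[1]-fy[0]; print('fy',np.degrees(np.arctan2(d[1],d[0])))
u=np.array([np.cos(np.radians(-17.5)),np.sin(np.radians(-17.5))]); v=np.array([-u[1],u[0]])
t=arm.read_state()['tool_pos'][:2]; print('tcp->c',(c-t)@u,(c-t)@v,'gap y',(fy[1]-c)@v-35)
print('decoy edge',cast('w22',[(260,310)],22))
E
```

```text
[ 490.15842077 -274.38073997]
ang -17.687955025260916
fy -17.891543501520665
tcp->c -2.5877458663723907 57.259750046343925 gap y 7.052217608495852
decoy edge [[ 447.94219975 -423.4877472    22.        ]]
```

move_arm(plan=[[[-1.2,0.4,-10,0,0,0],[-1.2,0.4,-20,0,0,0],[0,0,-22,0,0,0],[0,0,-15,0,0,0],[0,0,-9,0,0,0],[0,0,-4,0,0,0],[0,0,0,0,0,0],[0,0,0,0,0,0]]])

```text
t: 28.27
tool_pos: [473.4, -328.8, 34.5]
tcp_rot: [2.534, 1.856, 0.001]
contact_force: [-0.0, 0.6, 0.9]
finger_gap: 39.7
```

move_arm(plan=[[[0.9,2.9,0,0,0,0],[1.2,3.8,0,0,0,0],[0.9,2.9,0,0,0,0],[0.5,1.4,0,0,0,0],[0.4,1.4,0,0,0,0],[0.4,1.4,0,0,0,0],[0.5,1.4,0,0,0,0],[0.3,1,0,0,0,0],[0,0,0,0,0,0],[0,0,0,0,0,0]]])

```text
t: 29.1
tool_pos: [478.0, -312.3, 34.1]
tcp_rot: [-2.534, -1.856, -0.0]
contact_force: [0.7, 0.3, -0.1]
finger_gap: 39.7
```

```bash
python3 - <<'E'
from h import *
pose(); grab('wrist','w23')
E
```

```text
t 29.1 tcp [ 478.  -312.3   34.1] xang 72.46 zax [-0.  0. -1.] F [ 0.7  0.3 -0.1] gap 39.7 j [ 0.9   0.67 -0.47  1.88  0.45  0.7  -0.15]
```

View pics/w23.png

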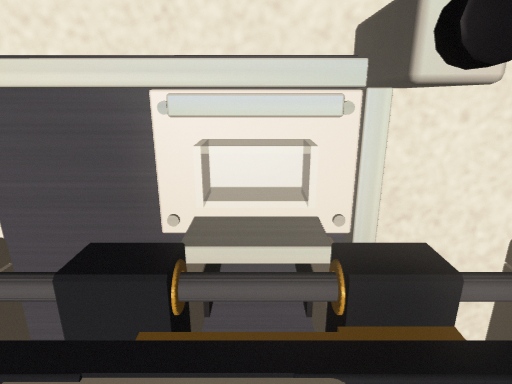

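move_arm(plan=[[[0.3,0.9,0,0,0,0],[0.2,0.7,0,0,0,0],[0.2,0.7,0,0,0,0],[0,0,0,0,0,0],[0,0,0,0,0,0]]])

```text
t: 29.57
tool_pos: [478.3, -311.6, 34.2]
tcp_rot: [2.534, 1.855, -0.002]
contact_force: [-0.7, -5.6, -1.9]
finger_gap: 40.2
```

move_arm(plan=[[[0.2,0.7,0,0,0,0],[0.2,0.7,0,0,0,0],[0,0,0,0,0,0],[0,0,0,0,0,0]]])

```text
t: 29.9
tool_pos: [478.3, -311.5, 34.3]
tcp_rot: [2.535, 1.853, -0.003]
contact_force: [-2.0, -7.6, -1.1]
finger_gap: 40.0
```

move_arm(plan=[[[0.2,0.7,0,0,0,0],[0,0,0,0,0,0],[0,0,0,0,0,0]]])

```text
t: 30.15
tool_pos: [478.3, -311.5, 34.4]
tcp_rot: [2.534, 1.852, -0.004]
contact_force: [-3.0, -8.6, -1.6]
finger_gap: 40.0
```

```bash
python3 - <<'E'
from h import *
pose(); grab('wrist','w24'); crop('w24',130,40,400,240,2.9,'w24c'); grab('side','s24'); crop('s24',220,110,340,190,6,'s24c')
E
```

```text
t 30.15 tcp [ 478.3 -311.5   34.4] xang 72.33 zax [-0.001 -0.003 -1.   ] F [-3.  -8.6 -1.6] gap 40.0 j [ 0.89  0.67 -0.47  1.88  0.45  0.7  -0.15]
```

View pics/w24c.png

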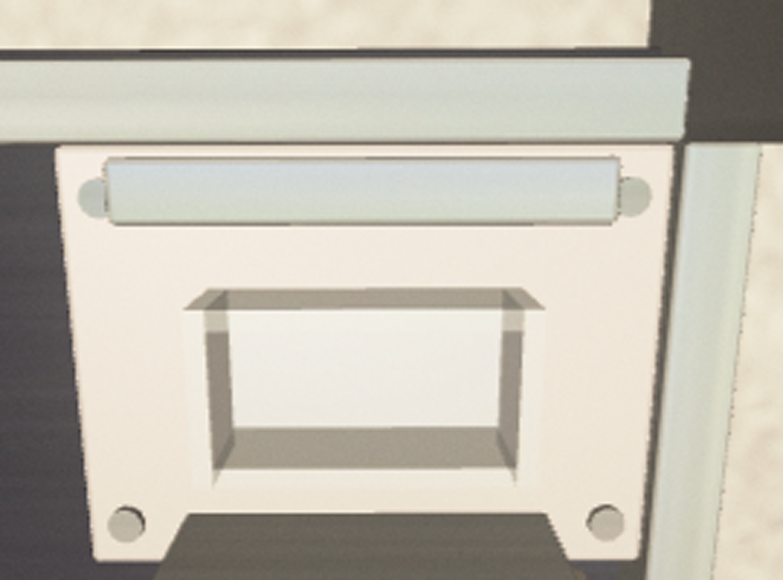

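View pics/s24c.png

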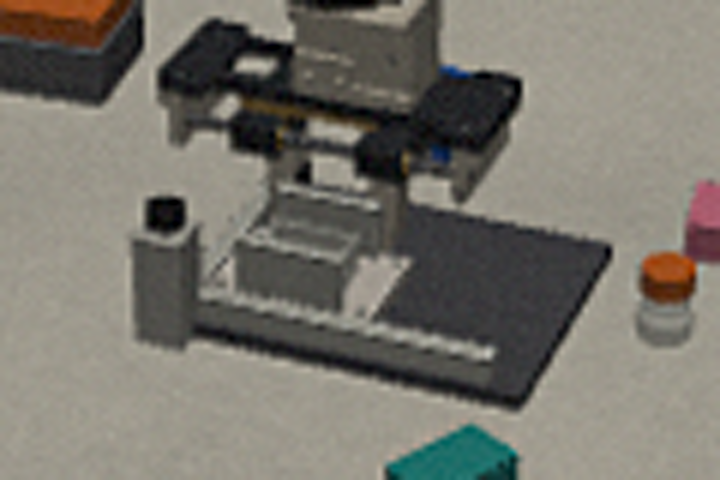

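Flush along the +y fence. A thin dark line remains at the +x fence, so I'll push the -x end lightly again.

move_arm(plan=[[[-1.2,-3.8,0,0,0,0],[-2.4,-7.6,0,0,0,0],[0,0,15,0,0,0],[0,0,30,0,0,-3],[0,0,30,0,0,-7],[-5,8,5,0,0,-7],[-9,14,0,0,0,-7],[-9,14,0,0,0,-7],[-9,14,0,0,0,-7],[-9,14,0,0,0,-7]]])

```text
t: 31.08
tool_pos: [434.4, -254.1, 114.3]
tcp_rot: [-3.053, -0.737, -0.001]
contact_force: [-0.1, 0.6, 1.0]
finger_gap: 40.0
```

move_arm(plan=[[[-8,10,0,0,0,-7],[0,0,0,0,0,-7],[0,0,0,0,0,-7],[0,0,0,0,0,-7],[0,0,0,0,0,-7],[0,0,0,0,0,-7],[0,0,0,0,0,-3],[0,0,0,0,0,0],[0,0,0,0,0,0]]], hand=24)

```text
t: 31.83
tool_pos: [426.9, -244.8, 114.1]
tcp_rot: [-3.105, 0.475, 0.0]
contact_force: [-0.7, 0.1, -0.4]
finger_gap: 24.0
```

```bash
python3 - <<'E'
from h import *
pose(); grab('wrist','w25'); pose(); crop('w25',150,0,450,240,2.5,'w25c')
E
```

```text
t 31.83 tcp [ 426.9 -244.8  114.1] xang -17.38 zax [ 0.     0.001 -1.   ] F [-0.7  0.1 -0.4] gap 24.0 j [ 0.64  0.38 -0.21  2.05  0.12  0.72 -1.51]
t 31.88 tcp [ 426.9 -245.   114.1] xang -17.39 zax [ 0.     0.001 -1.   ] F [-0.8 -0.3 -0.1] gap 24.1 j [ 0.64  0.38 -0.21  2.05  0.12  0.72 -1.51]
```

View pics/w25c.png

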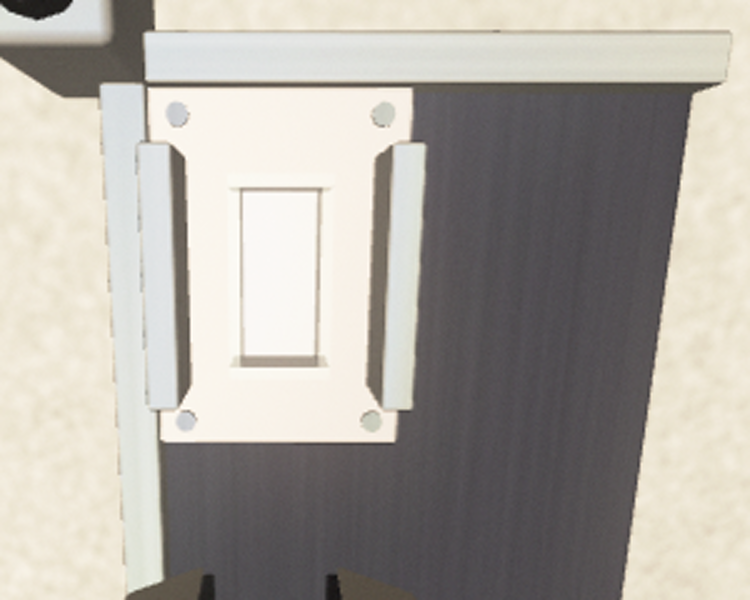

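move_arm(plan=[[[-0.7,-2.4,-10,0,0,0],[-0.8,-2.4,-20,0,0,0],[0,0,-22,0,0,0],[0,0,-15,0,0,0],[0,0,-8,0,0,0],[0,0,-5,0,0,0],[0,0,0,0,0,0],[0,0,0,0,0,0]]], hand=16)

```text
t: 32.55
tool_pos: [425.4, -250.5, 34.3]
tcp_rot: [-3.105, 0.479, -0.0]
contact_force: [0.5, 0.6, 0.1]
finger_gap: 16.4
```

move_arm(plan=[[[1.9,-0.6,0,0,0,0],[1.9,-0.6,0,0,0,0],[1.9,-0.6,0,0,0,0],[1,-0.3,0,0,0,0],[0.7,-0.2,0,0,0,0],[0,0,0,0,0,0],[0,0,0,0,0,0]]])

```text
t: 33.13
tool_pos: [432.6, -252.7, 34.3]
tcp_rot: [3.105, -0.479, 0.0]
contact_force: [-0.9, 0.6, -1.1]
finger_gap: 15.8
```

move_arm(plan=[[[0.7,-0.2,0,0,0,0],[0.7,-0.2,0,0,0,0],[0,0,0,0,0,0],[0,0,0,0,0,0]]])

```text
t: 33.47
tool_pos: [434.0, -253.1, 34.2]
tcp_rot: [-3.105, 0.479, 0.0]
contact_force: [0.3, 0.1, -0.2]
finger_gap: 16.3
```

move_arm(plan=[[[0.6,-0.2,0,0,0,0],[0.6,-0.2,0,0,0,0],[0,0,0,0,0,0],[0,0,0,0,0,0]]])

```text
t: 33.8
tool_pos: [434.5, -253.3, 34.0]
tcp_rot: [-3.105, 0.479, 0.002]
contact_force: [-2.0, 0.8, 1.0]
finger_gap: 16.1
```

move_arm(plan=[[[0.6,-0.2,0,0,0,0],[0.6,-0.2,0,0,0,0],[0,0,0,0,0,0],[0,0,0,0,0,0]]])

```text
t: 34.13
tool_pos: [434.5, -253.3, 33.7]
tcp_rot: [-3.104, 0.48, 0.006]
contact_force: [-4.5, 1.4, 2.6]
finger_gap: 16.0
```

```bash
python3 - <<'E'
from h import *
pose(); grab('wrist','w26'); crop('w26',110,0,400,240,2.7,'w26c')
E
```

```text
t 34.13 tcp [ 434.5 -253.3   33.7] xang -17.57 zax [-0.003  0.001 -1.   ] F [-4.5  1.4  2.6] gap 16.0 j [ 0.62  0.54 -0.17  2.05  0.17  0.56 -1.55]
```

View pics/w26c.png

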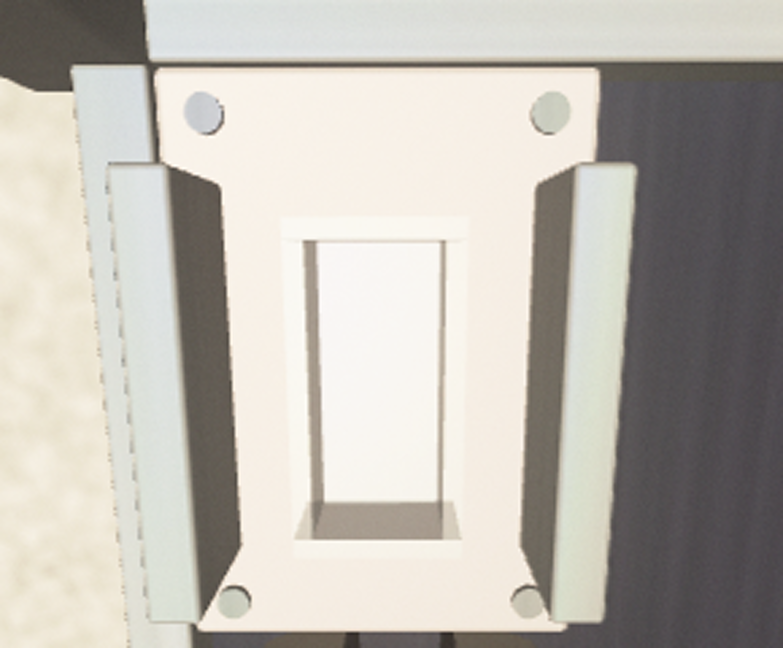

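Same stop position as the first push, so the chamber is flush on x. Back off and check everything.

move_arm(plan=[[[-1.9,0.6,0,0,0,0],[-4,1.3,0,0,0,0],[-6,2,5,0,0,0],[-4,1,20,0,0,0],[0,0,35,0,0,0],[0,0,35,0,0,0],[0,0,25,0,0,0],[0,0,0,0,0,0],[0,0,0,0,0,0],[0,0,0,0,0,0]]])

```text
t: 35.02
tool_pos: [420.1, -248.9, 154.2]
tcp_rot: [3.104, -0.479, 0.001]
contact_force: [-0.8, 0.8, -0.9]
finger_gap: 15.7
```

```bash
python3 - <<'E'
from h import *
pose(); grab('wrist','w27'); pose(); crop('w27',140,0,400,240,2.9,'w27c')
E
```

```text
t 35.02 tcp [ 420.1 -248.9  154.2] xang -17.56 zax [ 0. -0. -1.] F [-0.8  0.8 -0.9] gap 15.7 j [ 0.67  0.31 -0.22  2.03  0.09  0.8  -1.48]
t 35.07 tcp [ 419.7 -248.7  153.5] xang -17.55 zax [-0.001  0.001 -1.   ] F [ 0.  -0.3  0.5] gap 16.0 j [ 0.67  0.31 -0.22  2.04  0.09  0.8  -1.48]
```

View pics/w27c.png

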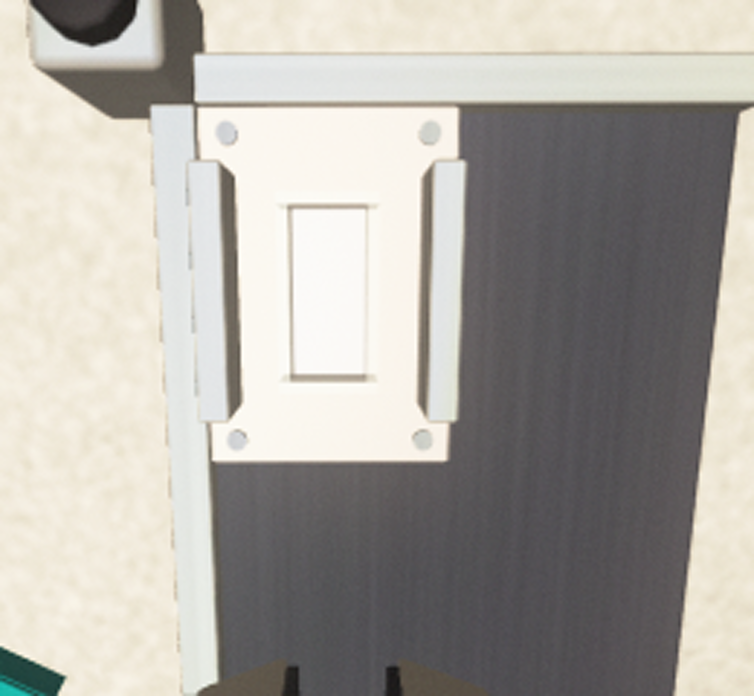

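```bash
python3 - <<'E'
from h import *
f=lambda p: np.array(p)/2.9+[140,0]
u=np.array([np.cos(np.radians(-17.55)),np.sin(np.radians(-17.55))]); v=np.array([-u[1],u[0]])
P=lambda p,h: cast('w27',f(p),h)[:,:2]
for x in (240,330,420):
    a=P([(x,103)],28)[0]@u; b=P([(x,107.5)],26)[0]@u; c=P([(x,461.5)],26)[0]@u; print(round(a-b,2),round(b-c,2),round(a-c,2))
for y,l,l26,r in ((135,197,199,458),(440,211,213,449)):
    a=P([(l,y)],28)[0]@v; b=P([(l26,y)],26)[0]@v; c=P([(r,y)],26)[0]@v; print(round(a-b,2),round(b-c,2),round(a-c,2))
ch=P([(198,107),(458,107),(448,461),(213,461)],26); d=ch[0]-ch[3]+ch[1]-ch[2]; print('ch ang',np.degrees(np.arctan2(d[1],d[0])),ch.mean(0))
fx=P([(196,103),(740,103)],28); d=fx[0]-fx[1]; print('fx',np.degrees(np.arctan2(d[1],d[0]))-90)
fy=P([(196,105),(217,683)],28); d=fy[0]-fy[1]; print('fy',np.degrees(np.arctan2(d[1],d[0])))
E
```

```text
0.76 94.69 95.45
0.76 94.7 95.46
0.76 94.7 95.47
0.25 68.87 69.12
0.3 68.77 69.07
ch ang -17.358034256434465 [ 491.33513385 -267.48556638]
fx -17.558969686912718
fy -17.876896006359466
```

move_arm(plan=[[[-5,-20,15,0,0,0],[-10,-35,15,0,0,0],[-15,-35,15,0,0,0],[-15,-35,15,0,0,0],[-15,-35,10,0,0,0],[-15,-35,0,0,0,0],[-15,-35,0,0,0,0],[-5,-20,0,0,0,0],[0,0,0,0,0,0],[0,0,0,0,0,0]]])

```text
t: 35.9
tool_pos: [323.9, -499.3, 222.0]
tcp_rot: [-3.102, 0.484, 0.004]
contact_force: [0.2, 0.8, -0.2]
finger_gap: 16.1
```

```bash
python3 - <<'E'
from h import *
pose(); grab('top','t28'); grab('side','s28')
a=cv2.imread('pics/top0.png'); b=cv2.imread('pics/t28.png'); d=cv2.absdiff(a,b).max(2); d=(d>45).astype(np.uint8)
n,_,s,c=cv2.connectedComponentsWithStats(d)
for i in range(1,n):
    if s[i,4]>6: print(s[i],c[i].round())
E
```

```text
t 35.9 tcp [ 323.9 -499.3  222. ] xang -17.72 zax [-0.002  0.003 -1.   ] F [ 0.2  0.8 -0.2] gap 16.1 j [ 1.03  0.4  -0.1   1.72  0.05  1.03 -0.97]
[ 318  169   43   65 1491] [340. 202.]
[116 175  22  25 350] [126. 187.]
[ 428  219   84   59 2244] [465. 246.]
[489 225   8   4  15] [493. 227.]
[499 229   5   3  10] [501. 230.]
[495 233  17  36 484] [504. 248.]
[499 314  13  18 119] [504. 321.]
[481 333  31  51 950] [500. 365.]
```

View pics/t28.png

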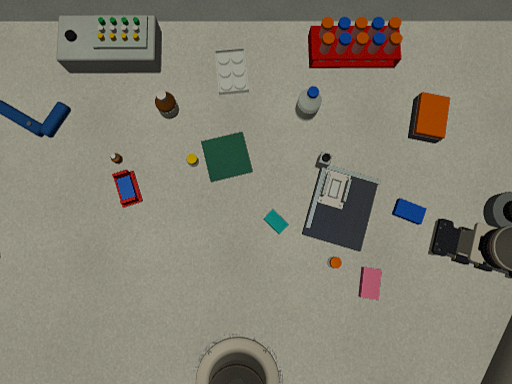

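View pics/s28.png

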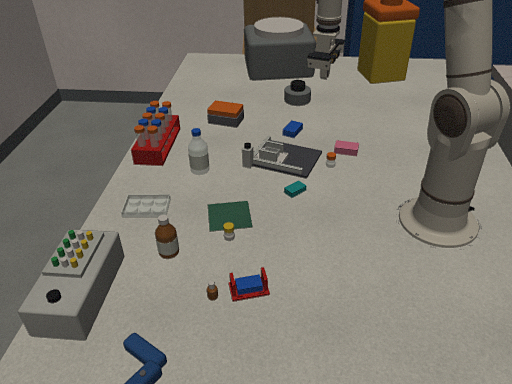

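Apart from the robot itself, only the stage/chamber region (340,202) and the dock (126,187) changed in the top view. Lid is in the dock, chamber is in the corner, and the bystanders have not moved. Handing in.

```bash
python3 -c "
from station import arm
print(arm.close_job())"
```

```text
the job is handed in; nothing more can be done
None
```

The lid is seated in the dock, the open chamber is in the stage's corner, and the job was handed in at about 36 s; no verdict was reported.

**What I did:**
1. I lifted the blue lid off by its short ends and set it down gently on the green pad.
2. I took it again by its long sides and lowered it onto the dock floor until contact, with about 9 N at most, before letting go.
3. I gripped the chamber lightly by its plates, turned it square and slid it near the corner. I then pushed it low on its base against the +x fence, the +y fence, and +x once more.

**Last checks:**
- **Lid:** it measured (502.4, 293.8) at 17.9°, against a dock centre of (502.2, 293.6) at 17.9°. It stands flat and right way up.
- **Chamber:** it stopped against the +x fence at the same spot in both pushes, with about 5 N, and against the +y fence with about 9 N. In the last close view, seams of 0.8 mm (+x) and 0.3 mm (+y) showed at the fences. The distance from the +x fence to the chamber's far edge measured 95.5 mm for a 96 mm base, so I read the seams as flush.
- **Angles:** the chamber measured -17.4° and the fences -17.6° and -17.9°, which is within the measuring error.
- **Everything else:** apart from the robot, the top view changed only at the stage and the dock, so the bystanders stayed put.

**One disagreement:** the +y fence stopped the chamber about 1.7 mm sooner than the pictures predicted.

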